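Open the stockroom strongbox and put the small bottle away

ROBOT

A 6-joint arm with a two-finger parallel gripper is mounted at the origin on the work surface. World frame = base frame: x ahead of the robot, y to its left, z up, the work surface at z = 0. Lengths are in m, angles in degrees, forces in N, time in s.
With the tool pointing down it reaches from about 0.375 to 0.9 m from the base axis. Payload 3.1 kg.
Tool frame: the origin (TCP) lies midway between the tips of the shut fingers; the grasp point (between the pads) lies 19 mm behind it; x points along the fingers, z is the direction in which the jaws open and shut, and the axes are right-handed (so a half turn about x gives the same grasp; the last joint's range is limited). The gripper opens to 87 mm and grips with 3 to 60 N. Pads are 19 mm wide; open, the fingers measure 117 mm over their backs; the gripper's body (75 mm by 190 mm) begins 51 mm behind the grasp point.
Start: joints at [62.252, 30.224, 82.088, -0, 67.689, -10.227], TCP at [0.188, 0.596, 0.223] pointing down, gripper open.
Joint ranges: [-176.69, 176.69], [-43.24, 126.21], [12.49, 139.97], [-82, 262], [0, 151.66], [-163.58, 163.58]. Speed limits (degrees/s): [159.86, 159.86, 180, 180, 180, 180].

INTERFACE

Orientations are given as a 3x3 rotation matrix whose columns are the frame's x, y, z axes.
In Python, from rig import * gives the robot as it stands.
- The arm moves only by the tool play_rows, never from a script. Its argument "rows" is a list that holds one entry, the list of rows, each a list of 7 numbers: the shift along the tool's x, y, z in m, then the turn, a rotation vector about the tool's x, y, z in degrees, then the finger opening in m, from 0 to 0.087. A call has 1 to 12 rows; each row is the pose to reach, as a shift and turn from the pose commanded when the call began, along the tool's axes at that moment; what a row does not reach only later rows make up. A row lasts 1/10 s, in which the tool goes at most 50 mm and 8.59 degrees, less where a joint would pass 70% of its speed; a pose out of reach is approached as far as the arm can. A call with a gripper value outside its range is refused whole. The fingers move at their own pace and stop on an object; the grip force is fixed at half the most. Time passes only in rows, so rows that repeat a pose let the fingers close. It gives the time, the measured TCP pose, the force and the opening at its end, in the units of the state.
- read_state(): the state, without advancing time (a new reading comes with each control period).
- capture(name): name is "side" or "top"; returns a dict with "pixels" (480x640x3 uint8, red, green, blue), "intrinsics" (3x3 intrinsics, pixels), "rvec" (rotation vector, rad) and "tvec" (3), from world to camera coordinates, as OpenCV has them. Camera axes: x right, y down, z forward; pixel columns grow to the right and rows downward; lengths in m; the calibration is good to about 2 mm. A picture is of the moment at which its call begins. There is no depth.
- hand_in(): hands the job in, once; it reports no verdict.
Trained networks look in the newest picture that a camera, given by its name, has taken for a name from the list of things; names that differ only in an ending like _2 or _b are one class to them, and where a whole thing is asked for, a point or a joint stands for the part that bears it (a point fixed in the world has none). Each returns a list of dicts, best first, with "p" (0 to 1); they miss things now and then, are a little off and sometimes report something else, mostly with a low value. They report only what shows in the picture. A call takes as long as a camera call. They do not tell look-alikes from the thing itself.
- trace(camera, target): "mask" (480x640 bool, what is visible of it) and "at" ([column, row] in pixels, amid what is visible of it).
The state is a dict: "time_s": time; "joint_positions": joint angles; "qvel": joint speeds; "tau": joint torques, N m; "position": TCP position; "tcp_rot": TCP orientation; "force": force on the tool from outside, world axes, zero at the start; "moment": the same for the moment, N m; "opening": opening from 0.0 (shut) to 1.0 (fully open).
Only numpy, scipy, OpenCV 4.12 (cv2) and the standard library are available. Lean on these libraries where they do the work, as an engineer would, in place of code of your own. Each camera call takes 0.05 s, during which the arm holds its last target.

TASK

Push the lid of the grey strongbox up past the point where its stay snaps over, so that it stands open by itself; use only a light push and do not force the lid against its stop. Then put the small bottle inside, set down upright on the box's floor rather than dropped, leave the lid standing open, and leave everything else where it is.

Things in the scene. Friction and masses are not known exactly. Their poses are not given: they have to be found in the camera images.
- strongbox: Open-topped grey steel box fixed to the desk, 190 (its x) by 220 (its y) by 105 mm high, walls 4 mm, inner floor 4 mm above the desk. Origin: centre of its underside; its x points from the lip side (towards the robot's right) to the hinge side (robot's left), y along the hinge, z up. The free floor for the bottle is the half nearer the lip.
- lid (a joint): Lid angle in rad: 0 shut, grows as it swings up and over towards the robot's left. Below its balance point the damped lid falls shut; past it, it moves off the finger by itself, 0.06 to 0.15 rad, onto a springy stop and stands there. The stay's setting is adjustable and cannot be seen: balance anywhere from 1.2 to 1.7 rad, stop from 1.28 to 1.85, so it must be felt.
- lid_edge (a point): Middle of the lower free edge of the lid, 105 mm above the desk when shut; moves with the lid. The lid is a plain grey steel plate, 220 mm from hinge to this edge, 226 wide, 4 thick, no handle. It juts out 30 mm past the box wall: closed fingertips tilted towards the hinge fit under this lip. x: along the lid from edge to hinge; y: along the hinge; z: out of the outer face.
- lid_hinge (a point): Middle of the hinge line, at the top of the box's hinge-side wall, 105 mm above the desk; axes as lid_edge. Lid 0.2 to 0.4 kg; weight and stay press it shut with 2 to 6 N at the edge when shut, 6 to 7 N part-way up, fading to none at balance. At the stop the push rises about 0.6 N per mm; over 12 N on the lid bends the stay. Standing open, the lid reaches 330 mm above the desk.
- small_bottle_mid (a point): Loose small amber bottle standing upright on the desk, left or right of the strongbox: 92 mm tall in all, round body 38 mm across up to 59 mm above its base, then a shoulder, a thin neck and a dark cap 19 mm across; 0.08 to 0.17 kg. This point is on its axis, 46 mm above its base; z up along the axis.
- big_bottle_mid (a point): Bystander: a like bottle but 140 mm tall and 58 mm across, standing on the other side of the strongbox. This point is on its axis, 70 mm above its base.
- tin: Bystander: loose round aluminium tin, 44 mm across and 40 mm high, standing inside the strongbox in its hinge-side half. Origin: centre of its underside.
- label_roll: Bystander: loose roll of white labels, 64 mm across, 28 mm bore, 30 mm high, on the desk. Origin: centre of its underside.
- counter_bell: Bystander: loose steel counter bell, 72 mm across and 50 mm high, on the desk. Origin: centre of its underside.
- calculator: Bystander: loose flat grey calculator, 140 by 85 by 17 mm, lying on the desk. Origin: centre of its underside.
- small_carton: Bystander: loose cardboard carton, 100 by 140 by 70 mm, on the desk. Origin: centre of its underside.
Not all that is in view belongs to the job. Leave any red or yellow look-alike of the part that bears small_bottle_mid alone.

How it is judged:
By the outcome, as a careful person would: the job done as asked, in the order asked, and still so for the second after the job is handed in, with the robot touching nothing.
It also fails if it takes over 72 s, if anything falls off the work surface, if the arm or the gripper's body presses on something with over 40 N, if the wrist force passes 120 N, or if a joint passes its speed limit or range.

## Working session

There is one attempt and no reset: what is moved stays moved. The work goes in short steps, Python scripts to look and compute and a tool call to move; the robot and the scene stay as the last step left them, time stands still between calls to the robot, and variables do not carry over. Pictures are saved under pics/ and viewed, and the job is handed in when it is done.

Besides the shell and the picture viewer there is one more tool, called after "Call:" by a JSON object that holds its "fn" and its "kwargs", one argument or row to a line. play_rows: Moves the arm, as the interface text tells. Its arguments: {"type":"object","properties":{"rows":{"type":"array"}},"required":["rows"]}

```bash
ls; mkdir -p pics
python3 - <<'E'
from rig import *
import cv2,numpy as np
s=read_state();print({k:np.round(v,3).tolist() for k,v in s.items()})
for n in("side","top"):
    c=capture(n);cv2.imwrite(f"pics/{n}0.png",c["pixels"][:,:,::-1]);print(n,c["intrinsics"],c["rvec"],c["tvec"])
E
```

```text
pics
{'time_s': 0.0, 'joint_positions': [62.252, 30.278, 82.158, 0.0, 67.689, -10.228], 'qvel': [0.037, -0.041, -0.021, 0.066, -0.161, -0.017], 'tau': [-0.003, -44.005, -17.659, 0.063, 0.058, -0.0], 'position': [0.188, 0.595, 0.222], 'tcp_rot': [[-0.001, -0.954, 0.301], [-0.002, 0.301, 0.954], [-1.0, 0.0, -0.002]], 'force': [0.659, -0.416, -0.451], 'moment': [-0.052, 0.006, -0.018], 'opening': 0.997}
side [[524.68089912   0.         308.57869047]
 [  0.         524.68089912 246.9234437 ]
 [  0.           0.           1.        ]] [ 2.10255618 -0.6293902   0.32078422] [-0.46033871  0.23696023  0.97006966]
top [[487.21122173   0.         315.0840444 ]
 [  0.         487.21122173 246.40610699]
 [  0.           0.           1.        ]] [ 2.14568285 -2.19581588  0.10678788] [-0.02039567  0.52429293  1.08918364]
```

View pics/side0.png

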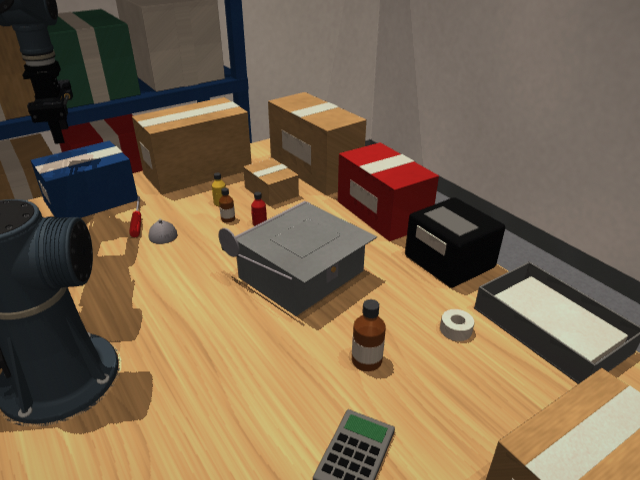

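View pics/top0.png

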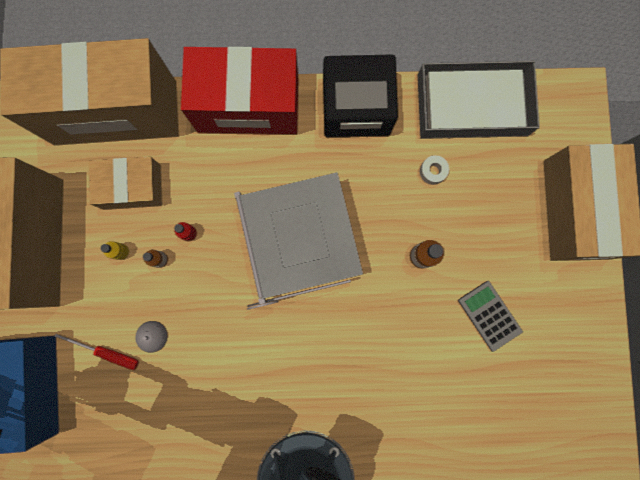

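```bash
cat > h.py <<'E'
from rig import *
import cv2,numpy as np
def cam(n,save=None):
    c=capture(n)
    if save: cv2.imwrite(f"pics/{save}.png",c["pixels"][:,:,::-1])
    return c
def ray(c,uv):
    R=cv2.Rodrigues(np.array(c["rvec"]))[0];K=np.array(c["intrinsics"]);t=np.array(c["tvec"]).ravel()
    d=R.T@np.linalg.solve(K,np.array([uv[0],uv[1],1.]));o=-R.T@t
    return o,d/np.linalg.norm(d)
def onz(c,uv,z):
    o,d=ray(c,uv);return o+d*(z-o[2])/d[2]
def tri(rs):
    A=0;b=0
    for o,d in rs:
        P=np.eye(3)-np.outer(d,d);A=A+P;b=b+P@o
    X=np.linalg.solve(A,b);return X,[np.linalg.norm((np.eye(3)-np.outer(d,d))@(X-o)) for o,d in rs]
def proj(c,X):
    return cv2.projectPoints(np.array(X,float).reshape(-1,1,3),np.array(c["rvec"]),np.array(c["tvec"]),np.array(c["intrinsics"]),None)[0].reshape(-1,2)
E
python3 - <<'E'
from h import *
T=cam("top");S=cam("side")
np.set_printoptions(precision=4,suppress=True)
for n in["small_bottle_mid","lid_edge","lid_hinge","strongbox","lid","big_bottle_mid","counter_bell","label_roll"]:
    for cn,c in(("top",T),("side",S)):
        try:
            for r in trace(cn,n)[:3]:
                m=r["mask"].astype(np.uint8);ys,xs=np.nonzero(m)
                print(n,cn,round(r["p"],2),np.round(r["at"],1),m.sum(),xs.min(),xs.max(),ys.min(),ys.max())
        except Exception as e: print(n,cn,e)
print(onz(T,(113,250),.05),onz(T,(155,258),.05),onz(T,(185,231),.05))
E
python3 - <<'E'
import cv2
a=cv2.imread('pics/top0.png');b=cv2.imread('pics/side0.png')
cv2.imwrite('pics/crop1.png',cv2.hconcat([cv2.resize(a[200:290,80:220],(400,257*1),interpolation=2),cv2.resize(b[160:250,190:330],(400,257),interpolation=2)]))
cv2.imwrite('pics/crop2.png',cv2.hconcat([cv2.resize(a[160:320,225:375],None,fx=2.6,fy=2.6,interpolation=2),cv2.resize(b[190:350,210:360],None,fx=2.6,fy=2.6,interpolation=2)]))
E
```

```text
small_bottle_mid top 0.89 [155.9 254. ] 355 143 168 250 267
small_bottle_mid top 0.59 [116.  249.2] 400 101 129 241 259
small_bottle_mid top 0.54 [181.3 230. ] 319 175 196 222 240
small_bottle_mid side 0.86 [226.7 204.1] 427 218 234 187 221
small_bottle_mid side 0.7 [258.2 207.8] 401 251 266 192 225
small_bottle_mid side 0.58 [219.4 187.8] 294 212 224 172 205
lid_edge top 0.71 [299.5 235. ] 10976 237 361 174 298
lid_edge side 0.83 [304.2 240. ] 5983 236 375 202 281
lid_hinge top 0.62 [300.3 233.5] 11108 237 361 173 297
lid_hinge side 0.59 [304.9 240.3] 6162 235 375 202 281
strongbox top 0.6 [300.1 240.4] 11649 234 362 173 308
strongbox side 0.69 [298.6 254.3] 10329 218 374 201 314
strongbox side 0.36 [368.8 335.6] 1831 352 384 299 370
lid top 0.96 [299.9 237.9] 11310 237 362 173 298
lid side 0.89 [302.8 236.6] 6120 235 374 201 281
big_bottle_mid top 0.96 [427.5 257.8] 723 410 443 240 268
big_bottle_mid top 0.43 [297.1 235.7] 11237 237 362 173 298
big_bottle_mid side 0.81 [368.6 337.1] 1872 352 385 299 370
counter_bell top 0.97 [154.4 334.4] 845 136 168 320 352
counter_bell side 0.87 [162.5 231. ] 571 148 176 219 244
counter_bell side 0.71 [367.3 335.6] 1899 351 384 299 370
label_roll top 0.91 [434.  167.6] 592 420 449 155 184
label_roll side 0.93 [455.7 324.5] 860 440 473 309 340
label_roll side 0.16 [301.6 252.3] 10291 218 375 202 314
[0.5237 0.4199 0.05  ] [0.5036 0.3257 0.05  ] [0.5628 0.2589 0.05  ]
```

View pics/crop1.png

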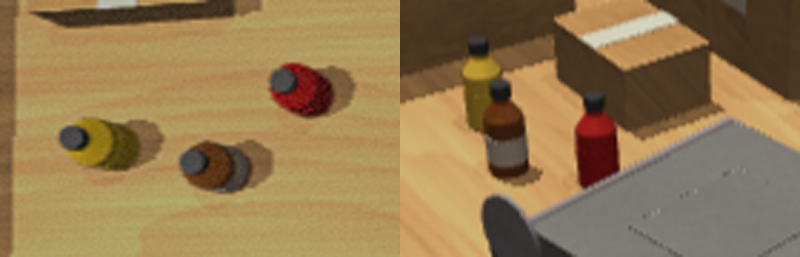

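View pics/crop2.png

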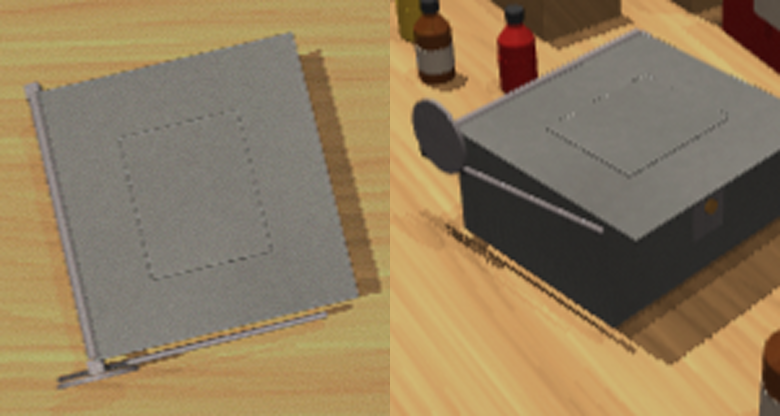

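Run:
```python
from h import *
np.set_printoptions(precision=4,suppress=True)
T=cam("top");S=cam("side")
g=cv2.cvtColor(T["pixels"],cv2.COLOR_RGB2HSV)
m=trace("top","lid")[0]["mask"].astype(np.uint8)
cs,_=cv2.findContours(m,cv2.RETR_EXTERNAL,cv2.CHAIN_APPROX_NONE)
cc=max(cs,key=cv2.contourArea);rect=cv2.boxPoints(cv2.minAreaRect(cc));print(rect)
P=np.array([onz(T,p,.109) for p in rect]);print(P, np.linalg.norm(P-np.roll(P,1,0),axis=1))
for p in [(237,194),(336,174),(361,275),(262,300)]: print(p,onz(T,p,.109))
for cn,c in(("top",T),("side",S)):
    m=trace(cn,"small_bottle_mid")[0]["mask"].astype(np.uint8);print(cn,np.mean(np.nonzero(m)[::-1],1))
# caps
capT=(147.5,256.3);print("cap",onz(T,capT,.092), )
print(tri([ray(T,(147.5,256.3)),ray(S,(190+500/2.857-140+0*1-0,160+92/2.857))]) )
for X in [(0.5036,.3257)]:
    print(proj(T,[(X[0],X[1],0),(X[0],X[1],.092)]),proj(S,[(X[0],X[1],0),(X[0],X[1],.092)]))
```

```text
[[235.2698 195.8704]
 [338.8314 171.706 ]
 [362.8704 274.7303]
 [259.3087 298.8946]]
[[ 0.628   0.1358  0.109 ]
 [ 0.6756 -0.0872  0.109 ]
 [ 0.4533 -0.1316  0.109 ]
 [ 0.4077  0.0869  0.109 ]] [0.2257 0.228  0.2267 0.2232]
(237, 194) [0.632  0.1321 0.109 ]
(336, 174) [ 0.6707 -0.0809  0.109 ]
(361, 275) [ 0.4528 -0.1276  0.109 ]
(262, 300) [0.4053 0.0813 0.109 ]
top [155.6925 258.2604]
side [258.0194 209.2278]
cap [0.5041 0.328  0.092 ]
(array([0.5052, 0.3332, 0.0774]), [np.float64(0.00017550545332812177), np.float64(0.00017550545332812814)])
[[162.0239 259.5748]
 [148.5839 256.5203]] [[228.5111 218.6717]
 [225.2098 188.5684]]
```

Run:
```python
from h import *
import rig
np.set_printoptions(precision=4,suppress=True)
print([k for k in dir(rig) if not k.startswith('_')])
T=cam("top");S=cam("side")
mt=trace("top","big_bottle_mid")[0]["mask"];ms=trace("side","big_bottle_mid")[0]["mask"]
a=np.mean(np.nonzero(mt)[::-1],1);b=np.mean(np.nonzero(ms)[::-1],1)
print(a,b,tri([ray(T,a),ray(S,b)]))
X,_=tri([ray(T,a),ray(S,b)])
for z in(0,.14): print(proj(T,[[X[0],X[1],z]]),proj(S,[[X[0],X[1],z]]))
```

```text
['PlanningError', 'capture', 'hand_in', 'read_state', 'trace']
[426.902  254.1195] [368.0543 337.7592] (array([ 0.4978, -0.2807,  0.0552]), [np.float64(3.187198311601723e-05), np.float64(3.187198311596474e-05)])
[[421.5437 256.0556]] [[366.3571 358.7413]]
[[436.3062 250.6947]] [[370.8435 302.7196]]
```

```bash
cat >> h.py <<'E'
from scipy.spatial.transform import Rotation as Ro
np.set_printoptions(precision=4,suppress=True)
P=np.array([[0.628,.1358],[.6756,-.0872],[.4533,-.1316],[.4077,.0869]])
EM=(P[1]+P[2])/2;HM=(P[0]+P[3])/2
bx=(HM-EM)/np.linalg.norm(HM-EM);by2=(P[1]-P[2])/np.linalg.norm(P[1]-P[2])
# average
a=(np.arctan2(bx[1],bx[0])-np.pi/2+np.arctan2(by2[1],by2[0]))/2
B2=np.array([np.cos(a),np.sin(a),0]);BX=np.array([-np.sin(a),np.cos(a),0]);Z=np.array([0,0,1.])
C=P.mean(0)  # lid centre
H0=np.r_[C+BX[:2]*.112,.105]   # hinge mid (refined)
def rot(alpha): # tilt alpha below horizontal (90=down)
    al=np.radians(alpha);x=BX*np.cos(al)-Z*np.sin(al);return np.column_stack([x,np.cross(B2,x),B2])
def row(p,R,s=None):
    s=s or read_state();R0=np.array(s["tcp_rot"]);
    t=R0.T@(np.array(p)-np.array(s["position"]));r=Ro.from_matrix(R0.T@R).as_rotvec(degrees=True)
    return np.round(np.r_[t,r],4)
def st():
    s=read_state();print("t",round(s["time_s"],2),"p",np.array(s["position"]),"F",np.array(s["force"]),"q",np.round(s["joint_positions"],1),"op",round(s["opening"],3));return s
E
python3 - <<'E'
from h import *
print(np.degrees(a),C,H0,BX,EM,HM)
print(row([.25,.48,.32],np.array(read_state()["tcp_rot"])))
print(row([.62,-.15,.32],rot(90)))
E
```

```text
11.607555183420716 [0.5412 0.001 ] [0.5186 0.1107 0.105 ] [-0.2012  0.9795  0.    ] [ 0.5645 -0.1094] [0.5179 0.1114]
[-0.0975 -0.0939 -0.092   0.      0.      0.    ]
[-0.0975 -0.6364 -0.5814 60.8722  0.001  -0.0014]
```

Call:
{"fn": "play_rows", "kwargs": {
  "rows": [
    [[-0.06,-0.03,-0.03,4,0,0,0],[-0.0975,-0.07,-0.065,10,0,0,0],[-0.0975,-0.11,-0.1,18,0,0,0],[-0.0975,-0.145,-0.13,26,0,0,0],[-0.0975,-0.18,-0.164,34,0,0,0],[-0.0975,-0.215,-0.196,42,0,0,0],[-0.0975,-0.25,-0.228,50,0,0,0],[-0.0975,-0.285,-0.26,58,0,0,0],[-0.0975,-0.32,-0.292,60.9,0,0,0],[-0.0975,-0.355,-0.324,60.9,0,0,0],[-0.0975,-0.39,-0.356,60.9,0,0,0],[-0.0975,-0.425,-0.388,60.9,0,0,0]]
  ]
}}

```text
time_s: 2.65
position: [0.4718, 0.1057, 0.3204]
tcp_rot: [[0.001, -0.2, 0.98], [0.0, 0.98, 0.2], [-1.0, 0.0, 0.001]]
force: [0.7, 0.6, -0.5]
opening: 0.029
```

Run:
```python
from h import *
st();print(row([.62,-.17,.32],rot(90)));print(row([.62,-.17,.32],rot(65)))
```

```text
t 2.65 p [0.4718 0.1057 0.3204] F [ 0.732   0.5652 -0.4543] q [ -0.7  12.6  94.2   0.   73.2 -12.2] op 0.029
[ 0.0005 -0.2998  0.09   -0.0437  0.0543 -0.0028]
[ 0.0005 -0.2998  0.09   -0.0312  0.063  24.9972]
```

Call:
{"fn": "play_rows", "kwargs": {
  "rows": [
    [[0,-0.045,0.014,0,0,0,0],[0,-0.09,0.028,0,0,0,0],[0,-0.135,0.041,0,0,0,0],[0,-0.18,0.055,0,0,5,0],[0,-0.225,0.069,0,0,12,0],[0,-0.27,0.083,0,0,20,0],[0,-0.3,0.09,0,0,25,0],[0,-0.3,0.09,0,0,25,0]]
  ]
}}

```text
time_s: 3.45
position: [0.6204, -0.1758, 0.3157]
tcp_rot: [[-0.084, -0.173, 0.981], [0.415, 0.889, 0.192], [-0.906, 0.424, -0.003]]
force: [0.6, -0.5, -0.3]
opening: 0.006
```

Run:
```python
from h import *
st();print(row([.62,-.17,.25],rot(40)))
```

```text
t 3.45 p [ 0.6204 -0.1758  0.3157] F [ 0.5929 -0.5171 -0.2894] q [-34.   34.4  63.5  17.6 100.1 -44.8] op 0.006
[ 0.062  -0.0226  0.0009 -0.51    0.1845 24.9425]
```

```bash
cat >> h.py <<'E'
AL=40.;D=.022;SO=.05
def tcp(th,gap=0.,out=0.,AL=AL):
    al=np.radians(AL)
    E=np.array([-.22*np.cos(th),.22*np.sin(th)])
    C=E+D*np.array([np.cos(al),-np.sin(al)]) if th<al else (.22-D)*np.array([-np.cos(th),np.sin(th)])
    p=C-.0095*np.array([np.sin(al),np.cos(al)])
    p=p-np.array([out,gap])
    return H0+BX*p[0]+Z*p[1]+B2*SO
E
python3 - <<'E'
from h import *
for g,o in((-.09,.08),(.01,.06),(.01,0)):
    p=tcp(0,g,o);print(p,row(p,rot(40)))
E
```

```text
[ 0.6258 -0.1626  0.1736] [ 0.1338 -0.0494  0.0082 -0.51    0.1845 24.9425]
[ 0.6218 -0.143   0.0736] [ 0.2328 -0.0736  0.0083 -0.51    0.1845 24.9425]
[ 0.6097 -0.0842  0.0736] [ 0.2582 -0.0193  0.0078 -0.51    0.1845 24.9425]
```

Call:
{"fn": "play_rows", "kwargs": {
  "rows": [
    [[0.035,-0.012,0.002,0,0,7,0],[0.07,-0.025,0.004,0,0,15,0],[0.105,-0.04,0.007,0,0,22,0],[0.134,-0.049,0.008,-0.5,0.2,25,0],[0.134,-0.049,0.008,-0.5,0.2,25,0],[0.134,-0.049,0.008,-0.5,0.2,25,0]]
  ]
}}

```text
time_s: 4.05
position: [0.6248, -0.1537, 0.1784]
tcp_rot: [[-0.16, -0.137, 0.978], [0.749, 0.628, 0.21], [-0.642, 0.766, 0.002]]
force: [-0.3, -0.7, 0.4]
opening: 0.005
```

Run:
```python
from h import *
st();
for g,o in((.01,.06),(.01,0)):
    p=tcp(0,g,o);print(p,row(p,rot(40)))
cam("side","s1");cam("top","t1")
```

```text
t 4.05 p [ 0.6248 -0.1537  0.1784] F [-0.3384 -0.6858  0.408 ] q [-37.8  51.3  63.4  30.8 105.3 -52.8] op 0.005
[ 0.6218 -0.143   0.0736] [ 0.0758 -0.0731 -0.0009  0.4325 -0.3381 -0.0307]
[ 0.6097 -0.0842  0.0736] [ 0.1218 -0.0346 -0.0004  0.4325 -0.3381 -0.0307]
```

View pics/s1.png

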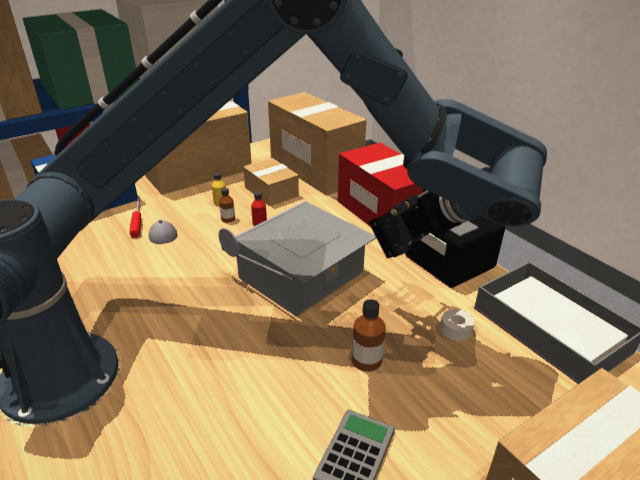

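View pics/t1.png

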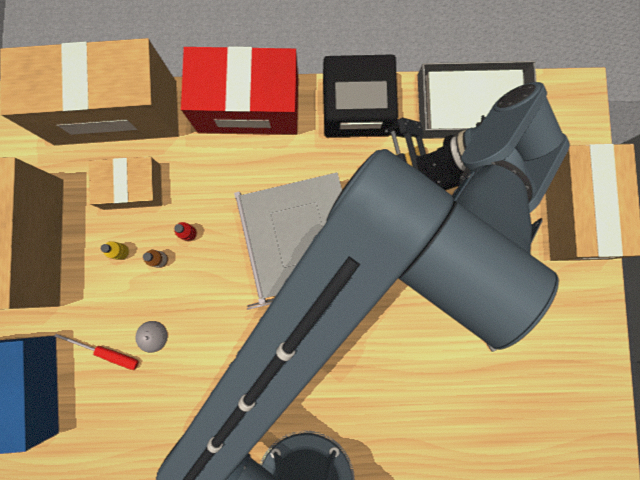

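```bash
sed -i 's/SO=.05/SO=.025/' h.py
python3 - <<'E'
from h import *
T=cam("top")
for p in[(325,136),(397,136),(420,136),(537,136)]: print(onz(T,p,0.0),onz(T,p,.1))
for g,o in((-.05,.07),(.01,.06),(.01,0)):
    p=tcp(0,g,o);print(p,row(p,rot(40)))
E
```

```text
[ 0.7913 -0.0624  0.    ] [ 0.7581 -0.0597  0.1   ]
[ 0.7873 -0.2348  0.    ] [ 0.7544 -0.2168  0.1   ]
[ 0.786  -0.2898  0.    ] [ 0.7533 -0.267   0.1   ]
[ 0.7794 -0.5697  0.    ] [ 0.7473 -0.5223  0.1   ]
[ 0.5993 -0.1578  0.1336] [ 0.0327 -0.0348 -0.0272  0.667  -0.1725  0.2988]
[ 0.5973 -0.148   0.0736] [ 0.0792 -0.0741 -0.0275  0.667  -0.1725  0.2988]
[ 0.5852 -0.0893  0.0736] [ 0.1249 -0.0353 -0.027   0.667  -0.1725  0.2988]
```

Call:
{"fn": "play_rows", "kwargs": {
  "rows": [
    [[0.017,-0.017,-0.014,0.4,0,0,0],[0.033,-0.035,-0.027,0.7,0,0.3,0],[0.056,-0.055,-0.027,0.7,-0.2,0.3,0],[0.079,-0.074,-0.027,0.7,-0.2,0.3,0],[0.094,-0.061,-0.027,0.7,-0.2,0.3,0],[0.11,-0.048,-0.027,0.7,-0.2,0.3,0],[0.125,-0.035,-0.027,0.7,-0.2,0.3,0],[0.125,-0.035,-0.027,0.7,-0.2,0.3,0],[0.125,-0.035,-0.027,0.7,-0.2,0.3,0]]
  ]
}}

```text
time_s: 5.1
position: [0.5847, -0.0892, 0.0727]
tcp_rot: [[-0.154, -0.128, 0.98], [0.751, 0.629, 0.2], [-0.642, 0.767, -0.001]]
force: [-0.5, -0.7, -0.5]
opening: 0.002
```

Run:
```python
from h import *
s=st()
for th in(0,.02,.05,.1,.2,.3,.4,.5):
    p=tcp(th);print(th,p,row(p,rot(40),s))
cam("side","s2")
```

```text
t 5.1 p [ 0.5847 -0.0892  0.0727] F [-0.4933 -0.7233 -0.4766] q [-35.8  54.8  76.6  31.3  89.9 -59.4] op 0.002
0 [ 0.5852 -0.0893  0.0836] [-0.0071  0.0082  0.0005 -0.0879 -0.0067 -0.0562]
0.02 [ 0.5852 -0.0892  0.088 ] [-0.0099  0.0116  0.0005 -0.0879 -0.0067 -0.0562]
0.05 [ 0.5852 -0.089   0.0946] [-0.014   0.0168  0.0005 -0.0879 -0.0067 -0.0562]
0.1 [ 0.585  -0.0882  0.1055] [-0.0204  0.0258  0.0005 -0.0879 -0.0067 -0.0562]
0.2 [ 0.5843 -0.085   0.1273] [-0.0318  0.0446  0.0004 -0.0879 -0.0067 -0.0562]
0.3 [ 0.5832 -0.0796  0.1486] [-0.0413  0.0644  0.0004 -0.0879 -0.0067 -0.0562]
0.4 [ 0.5817 -0.0722  0.1693] [-0.0488  0.0851  0.0004 -0.0879 -0.0067 -0.0562]
0.5 [ 0.5798 -0.0629  0.1891] [-0.0542  0.1064  0.0003 -0.0879 -0.0067 -0.0562]
```

View pics/s2.png

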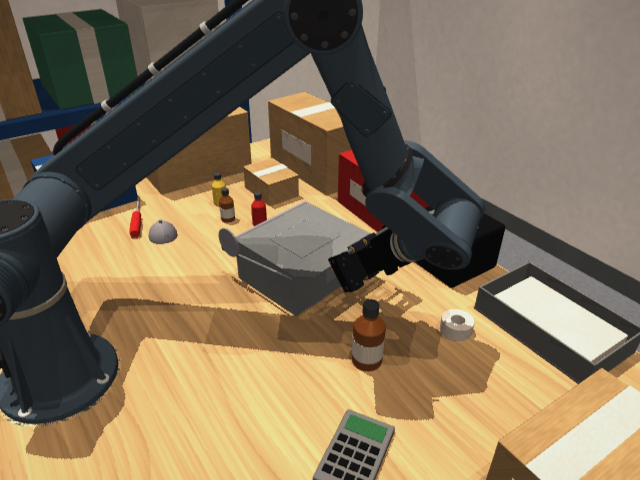

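Call:
{"fn": "play_rows", "kwargs": {
  "rows": [
    [[-0.0035,0.004,0,0,0,0,0],[-0.007,0.008,0.0005,0,0,0,0],[-0.01,0.0116,0.0005,0,0,0,0],[-0.014,0.0168,0.0005,0,0,0,0],[-0.014,0.0168,0.0005,0,0,0,0]]
  ]
}}

```text
time_s: 5.65
position: [0.5843, -0.0897, 0.0927]
tcp_rot: [[-0.155, -0.125, 0.98], [0.752, 0.629, 0.199], [-0.641, 0.768, -0.004]]
force: [-0.0, -2.7, -5.0]
opening: 0.002
```

Run:
```python
from h import *
s=st()
for th in(.1,.15,.2,.25,.3,.4,.5):
    p=tcp(th);print(th,p,row(p,rot(40),s))
cam("side","s3")
```

```text
t 5.65 p [ 0.5843 -0.0897  0.0927] F [-0.0245 -2.7058 -5.0434] q [-35.8  53.2  76.5  31.2  91.5 -58.4] op 0.002
0.1 [ 0.585  -0.0882  0.1055] [-0.0072  0.0107  0.0009 -0.2597 -0.0408 -0.1383]
0.15 [ 0.5847 -0.0868  0.1165] [-0.0131  0.02    0.0009 -0.2597 -0.0408 -0.1383]
0.2 [ 0.5843 -0.085   0.1273] [-0.0186  0.0295  0.0008 -0.2597 -0.0408 -0.1383]
0.25 [ 0.5838 -0.0826  0.138 ] [-0.0236  0.0393  0.0008 -0.2597 -0.0408 -0.1383]
0.3 [ 0.5832 -0.0796  0.1486] [-0.0281  0.0494  0.0007 -0.2597 -0.0408 -0.1383]
0.4 [ 0.5817 -0.0722  0.1693] [-0.0355  0.0701  0.0006 -0.2597 -0.0408 -0.1383]
0.5 [ 0.5798 -0.0629  0.1891] [-0.0409  0.0914  0.0005 -0.2597 -0.0408 -0.1383]
```

Call:
{"fn": "play_rows", "kwargs": {
  "rows": [
    [[-0.0036,0.0053,0.0005,0,0,0,0],[-0.0072,0.0107,0.001,0,0,0,0],[-0.01,0.0154,0.001,-0.2,0,0,0],[-0.0131,0.02,0.001,-0.2,0,0,0],[-0.016,0.0247,0.001,-0.2,0,0,0],[-0.0186,0.0295,0.001,-0.2,0,0,0],[-0.0236,0.0393,0.001,-0.2,0,0,0]]
  ]
}}

```text
time_s: 6.4
position: [0.5828, -0.0828, 0.1367]
tcp_rot: [[-0.158, -0.125, 0.979], [0.752, 0.628, 0.201], [-0.64, 0.768, -0.005]]
force: [-1.7, -5.2, -5.5]
opening: 0.008
```

Run:
```python
from h import *
s=st()
for th in(.3,.35,.4,.45,.5,.55,.6,.65,.7):
    p=tcp(th);print(th,p,row(p,rot(40),s))
cam("side","s4")
```

```text
t 6.4 p [ 0.5828 -0.0828  0.1367] F [-1.7014 -5.1724 -5.4662] q [-35.4  49.5  76.8  31.5  94.3 -56.4] op 0.008
0.3 [ 0.5832 -0.0796  0.1486] [-0.0053  0.0111  0.001  -0.1965 -0.1799 -0.1951]
0.35 [ 0.5825 -0.0762  0.159 ] [-0.0093  0.0213  0.0009 -0.1965 -0.1799 -0.1951]
0.4 [ 0.5817 -0.0722  0.1693] [-0.0128  0.0318  0.0009 -0.1965 -0.1799 -0.1951]
0.45 [ 0.5808 -0.0678  0.1793] [-0.0157  0.0424  0.0008 -0.1965 -0.1799 -0.1951]
0.5 [ 0.5798 -0.0629  0.1891] [-0.0181  0.0531  0.0008 -0.1965 -0.1799 -0.1951]
0.55 [ 0.5787 -0.0575  0.1986] [-0.02    0.0639  0.0007 -0.1965 -0.1799 -0.1951]
0.6 [ 0.5775 -0.0516  0.2078] [-0.0213  0.0748  0.0007 -0.1965 -0.1799 -0.1951]
0.65 [ 0.5762 -0.0453  0.2167] [-0.022   0.0858  0.0006 -0.1965 -0.1799 -0.1951]
0.7 [ 0.5748 -0.0386  0.2253] [-0.0223  0.0968  0.0006 -0.1965 -0.1799 -0.1951]
```

View pics/s4.png

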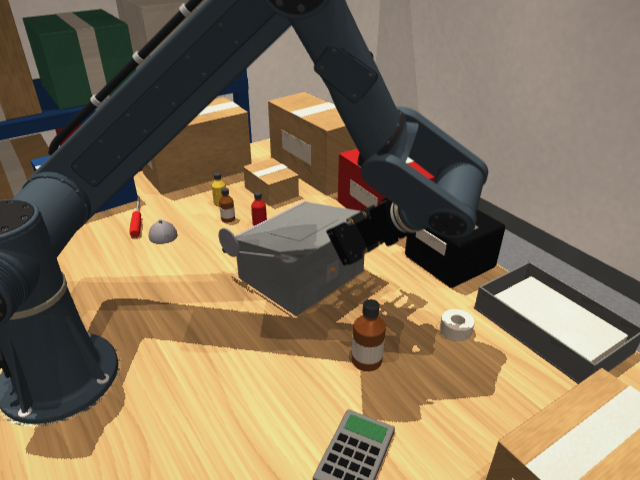

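Call:
{"fn": "play_rows", "kwargs": {
  "rows": [
    [[-0.003,0.0055,0.001,0,0,0,0],[-0.0053,0.011,0.001,-0.2,-0.2,-0.2,0],[-0.0093,0.0213,0.001,-0.2,-0.2,-0.2,0],[-0.0128,0.0318,0.001,-0.2,-0.2,-0.2,0],[-0.0157,0.0424,0.001,-0.2,-0.2,-0.2,0],[-0.0181,0.0531,0.001,-0.2,-0.2,-0.2,0],[-0.02,0.0639,0.001,-0.2,-0.2,-0.2,0],[-0.0213,0.0748,0.001,-0.2,-0.2,-0.2,0]]
  ]
}}

```text
time_s: 7.25
position: [0.5776, -0.05, 0.209]
tcp_rot: [[-0.154, -0.13, 0.979], [0.752, 0.628, 0.201], [-0.641, 0.768, 0.001]]
force: [-2.8, -2.7, -7.0]
opening: 0.007
```

Run:
```python
from h import *
s=st()
for th in np.arange(.65,1.11,.05):
    p=tcp(th);print(round(th,2),p,row(p,rot(40),s))
cam("side","s5")
```

```text
t 7.25 p [ 0.5776 -0.05    0.209 ] F [-2.7826 -2.7434 -6.9905] q [-33.5  42.8  78.4  33.2  97.6 -52.5] op 0.007
0.65 [ 0.5762 -0.0453  0.2167] [-0.0012  0.009  -0.0005  0.0526  0.0244 -0.1405]
0.7 [ 0.5748 -0.0386  0.2253] [-0.0014  0.02   -0.0005  0.0526  0.0244 -0.1405]
0.75 [ 0.5735 -0.0322  0.2327] [-0.0011  0.0299 -0.0005  0.0526  0.0244 -0.1405]
0.8 [ 0.5721 -0.0254  0.2398] [-0.0004  0.0397 -0.0005  0.0526  0.0244 -0.1405]
0.85 [ 0.5706 -0.0183  0.2465] [ 0.0009  0.0496 -0.0004  0.0526  0.0244 -0.1405]
0.9 [ 0.5691 -0.0108  0.2528] [ 0.0027  0.0593 -0.0004  0.0526  0.0244 -0.1405]
0.95 [ 0.5675 -0.0031  0.2588] [ 0.0049  0.0689 -0.0004  0.0526  0.0244 -0.1405]
1.0 [0.5659 0.0049 0.2643] [ 0.0077  0.0784 -0.0004  0.0526  0.0244 -0.1405]
1.05 [0.5642 0.0132 0.2695] [ 0.0109  0.0878 -0.0004  0.0526  0.0244 -0.1405]
1.1 [0.5624 0.0218 0.2742] [ 0.0145  0.097  -0.0004  0.0526  0.0244 -0.1405]
```

View pics/s5.png

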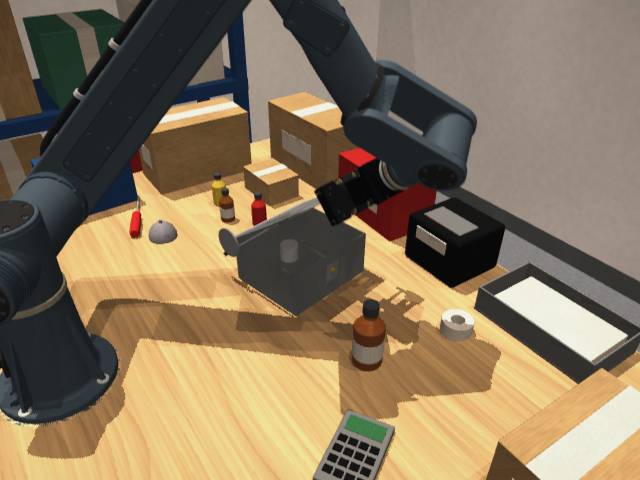

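Call:
{"fn": "play_rows", "kwargs": {
  "rows": [
    [[-0.001,0.005,0,0,0,0,0],[-0.0013,0.0125,-0.0005,0,0,0,0],[-0.0014,0.02,-0.0005,0,0,-0.1,0],[-0.0012,0.0275,-0.0005,0,0,-0.1,0],[-0.0008,0.035,-0.0005,0,0,-0.1,0],[0.0001,0.0425,-0.0005,0,0,-0.1,0],[0.0009,0.0496,-0.0005,0,0,-0.1,0],[0.0023,0.057,-0.0005,0,0,-0.1,0],[0.0038,0.064,-0.0005,0,0,-0.1,0],[0.0055,0.071,-0.0005,0,0,-0.1,0]]
  ]
}}

```text
time_s: 8.3
position: [0.5678, -0.0014, 0.2606]
tcp_rot: [[-0.152, -0.132, 0.98], [0.751, 0.629, 0.201], [-0.643, 0.766, 0.003]]
force: [1.3, -2.4, -5.4]
opening: 0.005
```

```bash
cat >> h.py <<'E'
def lidf(s):
    th=np.arctan2((np.array(s["position"])+.0095*(np.sin(np.radians(40))*BX+np.cos(np.radians(40))*Z)-H0)[2],-((np.array(s["position"])+.0061*BX-H0)@BX))
    n=Z*np.cos(th)+BX*np.sin(th);f=-(np.array(s["force"]))
    return round(th,3),round(f@n,2),round(np.linalg.norm(f),2)
E
python3 - <<'E'
from h import *
s=st();print(lidf(s))
for th in np.arange(.95,1.41,.05):
    p=tcp(th);print(round(th,2),p,row(p,rot(40),s))
E
```

```text
t 8.3 p [ 0.5678 -0.0014  0.2606] F [ 1.295  -2.4359 -5.376 ] q [-30.3  37.2  81.   35.3  98.4 -48.6] op 0.005
(np.float64(0.962), np.float64(5.25), np.float64(6.04))
0.95 [ 0.5675 -0.0031  0.2588] [-0.0001 -0.0024 -0.0006  0.1353  0.131  -0.0068]
1.0 [0.5659 0.0049 0.2643] [ 0.0027  0.0071 -0.0006  0.1353  0.131  -0.0068]
1.05 [0.5642 0.0132 0.2695] [ 0.0058  0.0165 -0.0006  0.1353  0.131  -0.0068]
1.1 [0.5624 0.0218 0.2742] [ 0.0095  0.0257 -0.0006  0.1353  0.131  -0.0068]
1.15 [0.5606 0.0305 0.2784] [ 0.0136  0.0347 -0.0006  0.1353  0.131  -0.0068]
1.2 [0.5588 0.0395 0.2823] [ 0.0181  0.0435 -0.0006  0.1353  0.131  -0.0068]
1.25 [0.5569 0.0486 0.2856] [ 0.0231  0.0521 -0.0006  0.1353  0.131  -0.0068]
1.3 [0.555  0.0579 0.2885] [ 0.0285  0.0604 -0.0005  0.1353  0.131  -0.0068]
1.35 [0.5531 0.0673 0.2909] [ 0.0343  0.0684 -0.0005  0.1353  0.131  -0.0068]
1.4 [0.5511 0.0768 0.2928] [ 0.0405  0.0761 -0.0005  0.1353  0.131  -0.0068]
```

Call:
{"fn": "play_rows", "kwargs": {
  "rows": [
    [[0.001,0.002,0,0,0,0,0],[0.0027,0.007,-0.0006,0,0,0,0],[0.0043,0.0118,-0.0006,0,0,0,0],[0.0058,0.0165,-0.0006,0,0,0,0],[0.0076,0.021,-0.0006,0,0,0,0],[0.0095,0.0257,-0.0006,0,0,0,0],[0.0115,0.03,-0.0006,0,0,0,0]]
  ]
}}

```text
time_s: 9.0
position: [0.5616, 0.0261, 0.2761]
tcp_rot: [[-0.152, -0.132, 0.98], [0.751, 0.629, 0.201], [-0.642, 0.766, 0.004]]
force: [2.0, -1.7, -0.6]
opening: 0.005
```

Run:
```python
from h import *
s=st();print(lidf(s))
for th in np.arange(1.12,1.41,.02):
    p=tcp(th);print(round(th,2),row(p,rot(40),s))
```

```text
t 9.0 p [0.5616 0.0261 0.2761] F [ 2.0026 -1.7137 -0.5855] q [-28.5  35.1  82.7  36.4  97.8 -47. ] op 0.005
(np.float64(1.124), np.float64(2.13), np.float64(2.7))
1.12 [-0.0006 -0.0006 -0.0001  0.1457  0.1418 -0.0352]
1.14 [ 0.0011  0.003  -0.0001  0.1457  0.1418 -0.0352]
1.16 [ 0.0028  0.0065 -0.0001  0.1457  0.1418 -0.0352]
1.18 [ 0.0046  0.01   -0.0001  0.1457  0.1418 -0.0352]
1.2 [ 0.0065  0.0135 -0.0001  0.1457  0.1418 -0.0352]
1.22 [ 0.0084  0.017  -0.0001  0.1457  0.1418 -0.0352]
1.24 [ 0.0104  0.0204 -0.0001  0.1457  0.1418 -0.0352]
1.26 [ 0.0125  0.0238 -0.0001  0.1457  0.1418 -0.0352]
1.28 [ 0.0147  0.0271 -0.0001  0.1457  0.1418 -0.0352]
1.3 [ 0.0169  0.0304 -0.0001  0.1457  0.1418 -0.0352]
1.32 [ 0.0191  0.0336 -0.0001  0.1457  0.1418 -0.0352]
1.34 [ 0.0215  0.0368 -0.0001  0.1457  0.1418 -0.0352]
1.36 [ 0.0239  0.04   -0.0001  0.1457  0.1418 -0.0352]
1.38 [ 0.0264  0.0431 -0.0001  0.1457  0.1418 -0.0352]
1.4 [ 0.0289  0.0461 -0.0001  0.1457  0.1418 -0.0352]
```

Call:
{"fn": "play_rows", "kwargs": {
  "rows": [
    [[0.001,0.003,0,0,0,0,0],[0.002,0.005,0,0,0,0,0],[0.0028,0.0065,0,0,0,0,0]]
  ]
}}

```text
time_s: 9.3
position: [0.5602, 0.0321, 0.2789]
tcp_rot: [[-0.152, -0.131, 0.98], [0.751, 0.629, 0.201], [-0.642, 0.766, 0.003]]
force: [2.1, -1.9, -1.6]
opening: 0.003
```

Run:
```python
from h import *
for i in range(3):
    c=cam("side","s6");s=st();print(lidf(s))
cam("top","t6")
for th in np.arange(1.16,1.26,.02):
    p=tcp(th);print(round(th,2),row(p,rot(40),s))
```

```text
t 9.35 p [0.5601 0.0323 0.279 ] F [ 1.0384 -1.3326 -1.7905] q [-28.   34.6  83.   36.6  97.7 -46.6] op 0.004
(np.float64(1.16), np.float64(2.1), np.float64(2.46))
t 9.4 p [0.5601 0.0321 0.2789] F [ 1.5037 -1.9399 -2.2935] q [-28.   34.6  83.   36.6  97.7 -46.6] op 0.006
(np.float64(1.159), np.float64(2.94), np.float64(3.36))
t 9.45 p [0.5602 0.032  0.2788] F [ 2.4605 -1.7468 -0.914 ] q [-28.   34.7  83.   36.6  97.7 -46.6] op 0.007
(np.float64(1.158), np.float64(2.39), np.float64(3.15))
1.16 [-0.      0.0005  0.0001  0.1283  0.1038 -0.0287]
1.18 [ 0.0018  0.0041  0.0001  0.1283  0.1038 -0.0287]
1.2 [ 0.0036  0.0075  0.0001  0.1283  0.1038 -0.0287]
1.22 [ 0.0056  0.011   0.0001  0.1283  0.1038 -0.0287]
1.24 [ 0.0076  0.0144  0.0001  0.1283  0.1038 -0.0287]
1.26 [ 0.0097  0.0178  0.0001  0.1283  0.1038 -0.0287]
```

View pics/s6.png

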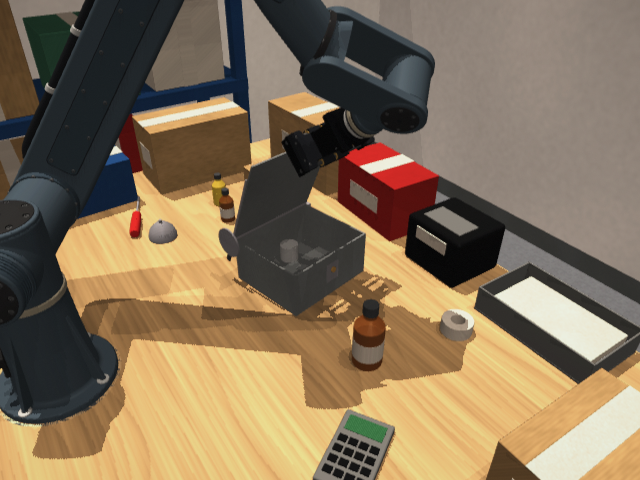

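View pics/t6.png

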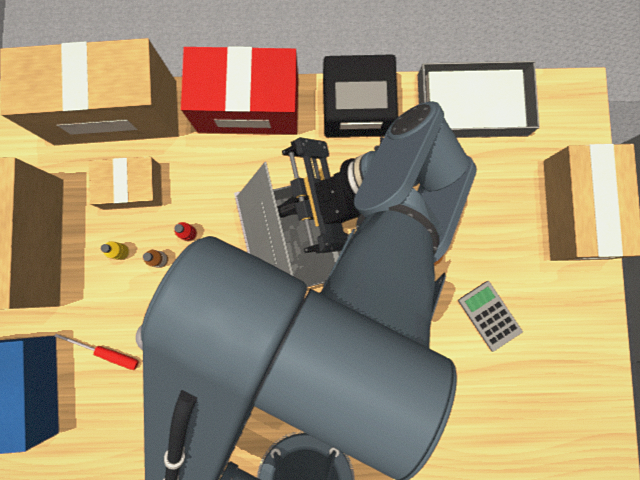

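Call:
{"fn": "play_rows", "kwargs": {
  "rows": [
    [[0.0009,0.002,0,0,0,0,0],[0.0018,0.004,0,0.1,0,0,0],[0.0027,0.006,0,0.1,0,0,0],[0.0036,0.0075,0,0.1,0,0,0],[0.0036,0.0075,0,0.1,0,0,0]]
  ]
}}

```text
time_s: 10.0
position: [0.5584, 0.0396, 0.2823]
tcp_rot: [[-0.153, -0.13, 0.98], [0.751, 0.629, 0.201], [-0.642, 0.766, 0.001]]
force: [1.1, -0.2, -1.2]
opening: 0.008
```

Run:
```python
from h import *
for i in range(3):
    c=cam("side","s7");s=st();print(lidf(s))
for th in np.arange(1.2,1.36,.02):
    p=tcp(th);print(round(th,2),row(p,rot(40),s))
```

```text
t 10.05 p [0.5584 0.0395 0.2823] F [ 0.3967 -1.4063 -1.8864] q [-27.5  34.1  83.4  36.9  97.5 -46.1] op 0.005
(np.float64(1.2), np.float64(2.04), np.float64(2.39))
t 10.1 p [0.5585 0.0394 0.2822] F [ 0.5352 -0.467  -1.4143] q [-27.5  34.1  83.4  36.9  97.5 -46.1] op 0.008
(np.float64(1.2), np.float64(1.04), np.float64(1.58))
t 10.15 p [0.5585 0.0393 0.2822] F [ 1.0439 -0.6581 -1.6808] q [-27.5  34.1  83.4  36.9  97.5 -46.1] op 0.007
(np.float64(1.199), np.float64(1.41), np.float64(2.09))
1.2 [ 0.      0.0001  0.0003  0.0212  0.0828 -0.0188]
1.22 [ 0.002   0.0036  0.0003  0.0212  0.0828 -0.0188]
1.24 [ 0.004   0.007   0.0003  0.0212  0.0828 -0.0188]
1.26 [ 0.006   0.0104  0.0003  0.0212  0.0828 -0.0188]
1.28 [ 0.0082  0.0137  0.0003  0.0212  0.0828 -0.0188]
1.3 [ 0.0104  0.017   0.0003  0.0212  0.0828 -0.0188]
1.32 [ 0.0127  0.0202  0.0003  0.0212  0.0828 -0.0188]
1.34 [ 0.015   0.0234  0.0003  0.0212  0.0828 -0.0188]
1.36 [ 0.0174  0.0266  0.0003  0.0212  0.0828 -0.0188]
```

Call:
{"fn": "play_rows", "kwargs": {
  "rows": [
    [[0.001,0.0018,0,0,0,0,0],[0.002,0.0036,0.0003,0,0,0,0],[0.003,0.0053,0.0003,0,0,0,0],[0.004,0.007,0.0003,0,0,0,0],[0.004,0.007,0.0003,0,0,0,0]]
  ]
}}

```text
time_s: 10.65
position: [0.5573, 0.0471, 0.2852]
tcp_rot: [[-0.153, -0.13, 0.98], [0.751, 0.629, 0.2], [-0.642, 0.766, 0.002]]
force: [-0.1, -0.8, -0.8]
opening: 0.006
```

```bash
cat >> h.py <<'E'
def lidcorner(c,th):
    # near-side and far-side free-edge corner, underside
    return [proj(c,H0+.22*(-np.cos(th)*BX+np.sin(th)*Z)+B2*o)[0] for o in(-.113,.113)]
E
python3 - <<'E'
from h import *
for i in range(3):
    c=cam("side","s8");s=st();print(lidf(s))
for th in (1.1,1.2,1.25,1.3,1.35,1.4): print(th,lidcorner(c,th))
im=cv2.imread("pics/s8.png");im=cv2.resize(im[120:300,200:360],None,fx=3.3,fy=3.3,interpolation=2);cv2.imwrite("pics/s8c.png",im)
for th in np.arange(1.2,1.36,.02):
    p=tcp(th);print(round(th,2),row(p,rot(40),s))
E
```

```text
t 10.7 p [0.5574 0.0469 0.2852] F [-0.9871 -0.7983 -1.3367] q [-26.9  33.7  83.8  37.2  97.2 -45.6] op 0.008
(np.float64(1.241), np.float64(0.98), np.float64(1.84))
t 10.75 p [0.5574 0.0469 0.2851] F [-0.6321 -0.923  -0.274 ] q [-26.9  33.7  83.8  37.2  97.2 -45.6] op 0.003
(np.float64(1.241), np.float64(0.82), np.float64(1.15))
t 10.8 p [0.5574 0.0468 0.2851] F [-0.9543 -1.1407 -0.5896] q [-27.   33.7  83.8  37.2  97.2 -45.6] op 0.005
(np.float64(1.24), np.float64(1.07), np.float64(1.6))
1.1 [array([255.9618, 171.6318]), array([337.7935, 137.3182])]
1.2 [array([248.7925, 163.958 ]), array([330.9711, 130.7405])]
1.25 [array([245.1702, 160.4791]), array([327.4797, 127.7813])]
1.3 [array([241.5409, 157.2527]), array([323.9522, 125.0533])]
1.35 [array([237.918 , 154.2874]), array([320.4013, 122.5632])]
1.4 [array([234.3147, 151.5901]), array([316.8397, 120.317 ])]
1.2 [-0.0039 -0.0069 -0.0001  0.0306  0.1014 -0.0175]
1.22 [-0.0019 -0.0035 -0.0002  0.0306  0.1014 -0.0175]
1.24 [ 0.0001 -0.0001 -0.0002  0.0306  0.1014 -0.0175]
1.26 [ 0.0022  0.0033 -0.0002  0.0306  0.1014 -0.0175]
1.28 [ 0.0043  0.0066 -0.0002  0.0306  0.1014 -0.0175]
1.3 [ 0.0065  0.0099 -0.0002  0.0306  0.1014 -0.0175]
1.32 [ 0.0088  0.0132 -0.0002  0.0306  0.1014 -0.0175]
1.34 [ 0.0111  0.0163 -0.0002  0.0306  0.1014 -0.0175]
1.36 [ 0.0135  0.0195 -0.0002  0.0306  0.1014 -0.0175]
```

View pics/s8c.png

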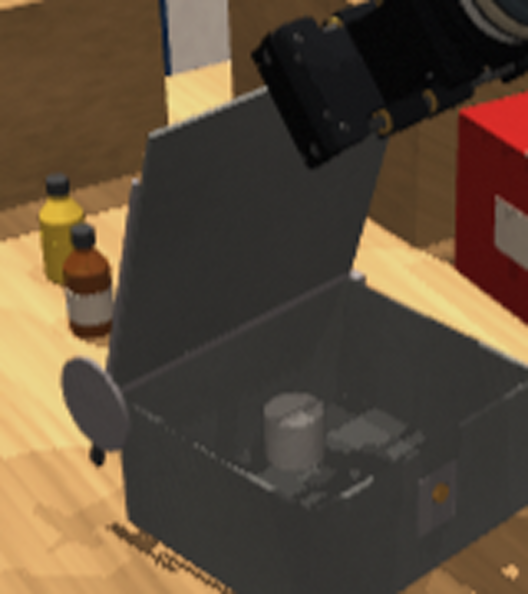

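Call:
{"fn": "play_rows", "kwargs": {
  "rows": [
    [[0.0011,0.0017,0,0,0,0,0],[0.0022,0.0033,0,0,0,0,0],[0.0032,0.005,0,0,0,0,0],[0.0043,0.0066,0,0,0,0,0],[0.0043,0.0066,0,0,0,0,0]]
  ]
}}

```text
time_s: 11.3
position: [0.556, 0.0545, 0.2875]
tcp_rot: [[-0.152, -0.13, 0.98], [0.751, 0.629, 0.2], [-0.642, 0.766, 0.002]]
force: [-1.0, -0.7, 0.1]
opening: 0.003
```

```bash
cat > look.py <<'E'
import sys
from h import *
n=sys.argv[1];lo=float(sys.argv[2])
for i in range(3):
    c=cam("side",n);s=read_state();print(lidf(s))
st()
im=cv2.imread(f"pics/{n}.png");im=cv2.resize(im[110:210,190:350],None,fx=4.5,fy=4.5,interpolation=2)
for th in np.arange(1.2,1.75,.1):
    for q in lidcorner(c,th):
        u=(q-np.array([190,110]))*4.5;cv2.circle(im,tuple(int(v) for v in u),3,(0,255,0),1)
cv2.imwrite(f"pics/{n}c.png",im)
for th in np.arange(lo,lo+.15,.02):
    p=tcp(th);print(round(th,2),row(p,rot(40),s))
E
python3 look.py s9 1.28
```

```text
(np.float64(1.281), np.float64(1.42), np.float64(1.88))
(np.float64(1.28), np.float64(0.8), np.float64(0.94))
(np.float64(1.28), np.float64(0.06), np.float64(0.48))
t 11.45 p [0.5561 0.0541 0.2873] F [-0.4582 -0.1412 -0.0709] q [-26.4  33.3  84.2  37.5  96.9 -45.3] op 0.003
1.28 [-0.      0.0001 -0.0003  0.0345  0.1274 -0.0093]
1.3 [ 0.0022  0.0034 -0.0003  0.0345  0.1274 -0.0093]
1.32 [ 0.0045  0.0066 -0.0004  0.0345  0.1274 -0.0093]
1.34 [ 0.0068  0.0098 -0.0004  0.0345  0.1274 -0.0093]
1.36 [ 0.0092  0.013  -0.0004  0.0345  0.1274 -0.0093]
1.38 [ 0.0117  0.0161 -0.0004  0.0345  0.1274 -0.0093]
1.4 [ 0.0142  0.0191 -0.0004  0.0345  0.1274 -0.0093]
1.42 [ 0.0168  0.0221 -0.0004  0.0345  0.1274 -0.0093]
```

View pics/s9c.png

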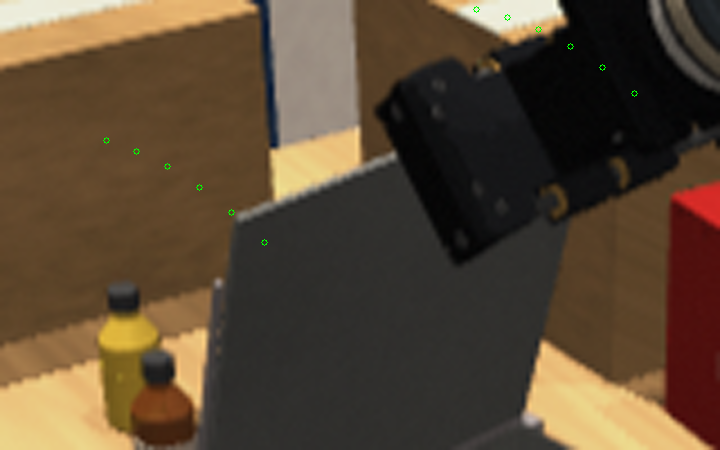

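Call:
{"fn": "play_rows", "kwargs": {
  "rows": [
    [[0.0011,0.0017,0,0,0,0,0],[0.0022,0.0034,0,0,0,0,0],[0.0034,0.005,0,0,0,0,0],[0.0045,0.0066,-0.0003,0,0,0,0],[0.0045,0.0066,-0.0003,0,0,0,0]]
  ]
}}

```text
time_s: 11.95
position: [0.5542, 0.0619, 0.2896]
tcp_rot: [[-0.152, -0.13, 0.98], [0.751, 0.629, 0.2], [-0.643, 0.766, 0.002]]
force: [-0.4, -0.5, -0.3]
opening: 0.002
```

```bash
python3 look.py s10 1.32
```

```text
(np.float64(1.321), np.float64(0.72), np.float64(1.0))
(np.float64(1.32), np.float64(0.09), np.float64(0.59))
(np.float64(1.32), np.float64(0.18), np.float64(0.68))
t 12.1 p [0.5543 0.0616 0.2895] F [-0.3103 -0.1027 -0.5956] q [-25.9  32.9  84.7  37.8  96.6 -44.9] op 0.007
1.32 [-0.      0.0001 -0.0001  0.0343  0.1322 -0.0042]
1.34 [ 0.0023  0.0032 -0.0001  0.0343  0.1322 -0.0042]
1.36 [ 0.0047  0.0064 -0.0001  0.0343  0.1322 -0.0042]
1.38 [ 0.0072  0.0095 -0.0001  0.0343  0.1322 -0.0042]
1.4 [ 0.0097  0.0125 -0.0001  0.0343  0.1322 -0.0042]
1.42 [ 0.0123  0.0155 -0.0001  0.0343  0.1322 -0.0042]
1.44 [ 0.0149  0.0185 -0.0001  0.0343  0.1322 -0.0042]
1.46 [ 0.0177  0.0214 -0.0001  0.0343  0.1322 -0.0042]
```

View pics/s10c.png

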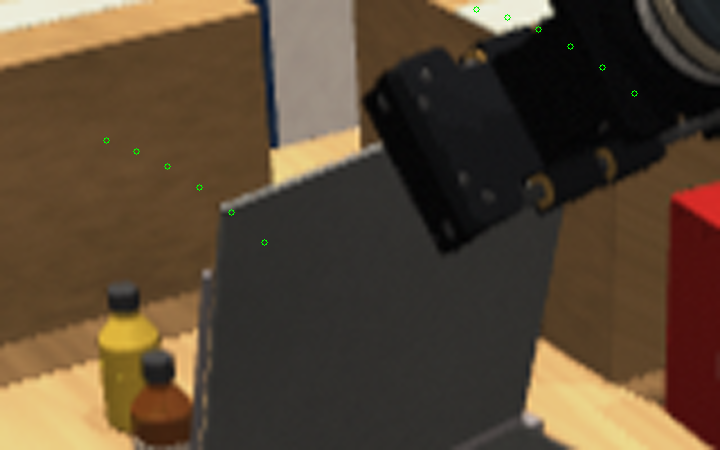

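Call:
{"fn": "play_rows", "kwargs": {
  "rows": [
    [[0.0011,0.0016,0,0,0,0,0],[0.0023,0.0032,0,0,0,0,0],[0.0035,0.0048,0,0,0,0,0],[0.0047,0.0064,0,0,0.1,0,0],[0.0047,0.0064,0,0,0.1,0,0]]
  ]
}}

```text
time_s: 12.6
position: [0.5525, 0.0695, 0.2915]
tcp_rot: [[-0.154, -0.13, 0.979], [0.751, 0.629, 0.202], [-0.642, 0.766, 0.001]]
force: [-0.1, 1.0, -0.2]
opening: 0.006
```

```bash
python3 look.py s11 1.36
```

```text
(np.float64(1.361), np.float64(0.59), np.float64(0.9))
(np.float64(1.361), np.float64(0.58), np.float64(0.95))
(np.float64(1.36), np.float64(-0.17), np.float64(0.63))
t 12.75 p [0.5526 0.0692 0.2913] F [ 0.2519  0.3342 -0.4682] q [-25.3  32.5  85.   38.1  96.3 -44.5] op 0.006
1.36 [-0.     -0.      0.      0.0295  0.0153 -0.011 ]
1.38 [ 0.0024  0.0031  0.      0.0295  0.0153 -0.011 ]
1.4 [ 0.005   0.0061  0.      0.0295  0.0153 -0.011 ]
1.42 [ 0.0076  0.0091  0.      0.0295  0.0153 -0.011 ]
1.44 [ 0.0102  0.0121  0.      0.0295  0.0153 -0.011 ]
1.46 [ 0.0129  0.015   0.      0.0295  0.0153 -0.011 ]
1.48 [ 0.0157  0.0178  0.      0.0295  0.0153 -0.011 ]
1.5 [ 0.0185  0.0206  0.      0.0295  0.0153 -0.011 ]
```

View pics/s11c.png

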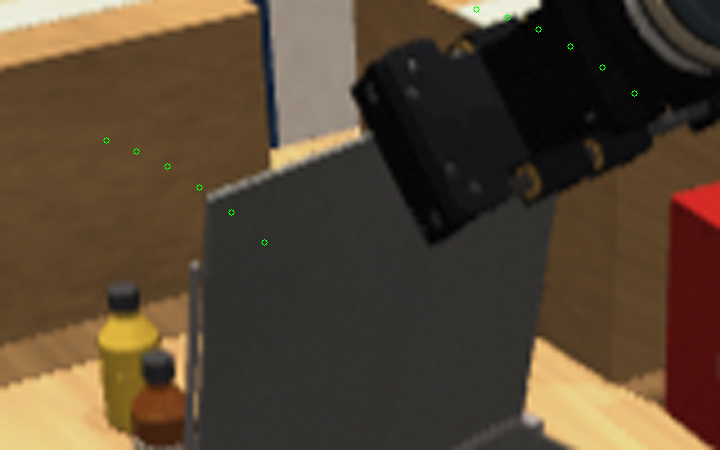

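Call:
{"fn": "play_rows", "kwargs": {
  "rows": [
    [[0.0012,0.0016,0,0,0,0,0],[0.0024,0.0031,0,0,0,0,0],[0.0037,0.0046,0,0,0,0,0],[0.005,0.0061,0,0,0,0,0],[0.005,0.0061,0,0,0,0,0]]
  ]
}}

```text
time_s: 13.25
position: [0.5509, 0.077, 0.2928]
tcp_rot: [[-0.154, -0.13, 0.979], [0.75, 0.629, 0.202], [-0.643, 0.766, 0.001]]
force: [-1.0, 0.1, 0.5]
opening: 0.006
```

```bash
python3 look.py s12 1.4
```

```text
(np.float64(1.4), np.float64(0.13), np.float64(1.13))
(np.float64(1.4), np.float64(-0.32), np.float64(1.24))
(np.float64(1.399), np.float64(0.24), np.float64(1.34))
t 13.4 p [0.5511 0.0767 0.2927] F [-0.9602 -0.293  -0.883 ] q [-24.7  32.2  85.5  38.4  95.9 -44.1] op 0.007
1.4 [0.     0.0002 0.     0.0256 0.0203 0.0048]
1.42 [0.0026 0.0032 0.     0.0256 0.0203 0.0048]
1.44 [0.0053 0.0061 0.     0.0256 0.0203 0.0048]
1.46 [0.008  0.009  0.     0.0256 0.0203 0.0048]
1.48 [0.0107 0.0118 0.     0.0256 0.0203 0.0048]
1.5 [0.0135 0.0146 0.     0.0256 0.0203 0.0048]
1.52 [0.0164 0.0173 0.     0.0256 0.0203 0.0048]
1.54 [0.0193 0.02   0.     0.0256 0.0203 0.0048]
```

View pics/s12c.png

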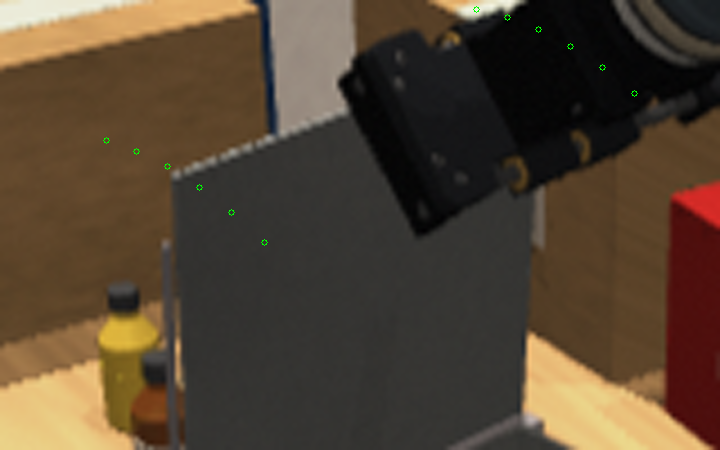

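Call:
{"fn": "play_rows", "kwargs": {
  "rows": [
    [[-0.004,-0.004,0,0,0,0,0],[-0.01,-0.01,0,0,0,0,0],[-0.015,-0.015,0,0,0,0,0]]
  ]
}}

```text
time_s: 13.7
position: [0.5557, 0.0549, 0.2907]
tcp_rot: [[-0.153, -0.13, 0.98], [0.75, 0.63, 0.201], [-0.643, 0.766, 0.001]]
force: [0.4, -0.6, -0.1]
opening: 0.008
```

```bash
python3 look.py s13 1.4
```

```text
(np.float64(1.282), np.float64(0.96), np.float64(1.2))
(np.float64(1.286), np.float64(-0.03), np.float64(0.86))
(np.float64(1.289), np.float64(-0.17), np.float64(0.33))
t 13.85 p [0.5557 0.0551 0.2907] F [ 0.2063  0.2485 -0.0876] q [-26.3  33.   84.1  37.6  97.2 -44.9] op 0.004
1.4 [ 0.0156  0.0159 -0.0002 -0.021   0.0735 -0.0003]
1.42 [ 0.0182  0.0189 -0.0002 -0.021   0.0735 -0.0003]
1.44 [ 0.0208  0.0219 -0.0002 -0.021   0.0735 -0.0003]
1.46 [ 0.0236  0.0248 -0.0002 -0.021   0.0735 -0.0003]
1.48 [ 0.0263  0.0276 -0.0002 -0.021   0.0735 -0.0003]
1.5 [ 0.0291  0.0304 -0.0002 -0.021   0.0735 -0.0003]
1.52 [ 0.032   0.0331 -0.0002 -0.021   0.0735 -0.0003]
1.54 [ 0.0349  0.0358 -0.0002 -0.021   0.0735 -0.0003]
```

View pics/s13c.png

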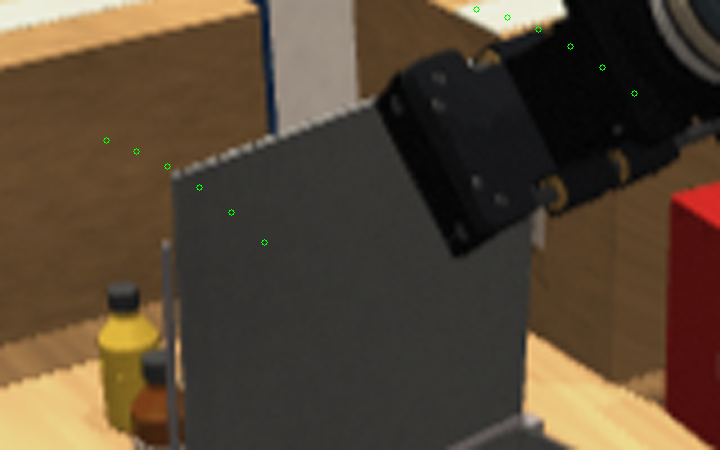

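Run:
```python
from h import *
s=st()
for p,a_ in(([.566,-.0,.36],50),([.56,0.0,.43],65),([.545,.08,.43],80),([.53,.16,.43],90),([.515,.25,.43],90),([.504,.3265,.42],90)): print(p,row(p,rot(a_),s))
T=cam("top","t13")
for r in trace("top","small_bottle_mid")[:3]:
    m=r["mask"];print(r["p"],np.mean(np.nonzero(m)[::-1],1),onz(T,np.mean(np.nonzero(m)[::-1],1),.045))
for r in trace("side","small_bottle_mid")[:3]:
    m=r["mask"];print(r["p"],np.mean(np.nonzero(m)[::-1],1))
```

```text
t 13.85 p [0.5557 0.0551 0.2907] F [ 0.2063  0.2485 -0.0876] q [-26.3  33.   84.1  37.6  97.2 -44.9] op 0.004
[0.566, -0.0, 0.36] [ -0.0875   0.0171  -0.0009  -0.0274   0.0715 -10.0003]
[0.56, 0.0, 0.43] [ -0.1315   0.0715  -0.0068  -0.0367   0.0677 -25.0003]
[0.545, 0.08, 0.43] [ -0.0692   0.1238  -0.0055  -0.0458   0.0631 -40.0003]
[0.53, 0.16, 0.43] [ -0.0068   0.1761  -0.0041  -0.0517   0.0596 -50.0003]
[0.515, 0.25, 0.43] [  0.063    0.2347  -0.0008  -0.0517   0.0596 -50.0003]
[0.504, 0.3265, 0.42] [  0.1285   0.2767   0.0037  -0.0517   0.0596 -50.0003]
0.92 [114.8899 249.9063] [0.5243 0.4177 0.045 ]
0.85 [153.9488 257.2594] [0.5057 0.3297 0.045 ]
0.82 [216.9853 186.5919]
0.81 [223.8303 206.2583]
```

Call:
{"fn": "play_rows", "kwargs": {
  "rows": [
    [[-0.044,0.008,0,0,0,-4,0],[-0.0875,0.017,0,0,0,-10,0],[-0.11,0.044,-0.003,0,0,-17,0],[-0.1315,0.0715,-0.006,0,0,-25,0.02],[-0.1,0.098,-0.006,0,0,-32,0.04],[-0.069,0.124,-0.006,0,0,-40,0.065],[-0.038,0.15,-0.005,0,0,-46,0.065],[-0.007,0.176,-0.004,0,0,-50,0.065],[0.027,0.205,-0.002,0,0,-50,0.065],[0.063,0.235,-0.001,0,0,-50,0.065],[0.096,0.256,0.001,0,0,-50,0.065],[0.1285,0.278,0.004,0,0,-50,0.065]]
  ]
}}

```text
time_s: 15.2
position: [0.502, 0.3303, 0.4213]
tcp_rot: [[0.0, -0.202, 0.979], [0.0, 0.979, 0.202], [-1.0, 0.0, 0.0]]
force: [0.2, -0.8, -0.8]
opening: 0.707
```

Run:
```python
from h import *
s=st();cam("side","s14");cam("top","t14")
for z in(.42,.15,.033): print(row([.504,.328,z],rot(90),s))
```

```text
t 15.2 p [0.502  0.3303 0.4213] F [ 0.1767 -0.7778 -0.7585] q [22.7 19.4 68.8  0.  91.7 11. ] op 0.707
[ 0.0013 -0.0026  0.0015  0.0742  0.0107 -0.0109]
[ 0.2713 -0.0027  0.0014  0.0742  0.0107 -0.0109]
[ 0.3883 -0.0027  0.0014  0.0742  0.0107 -0.0109]
```

View pics/s14.png

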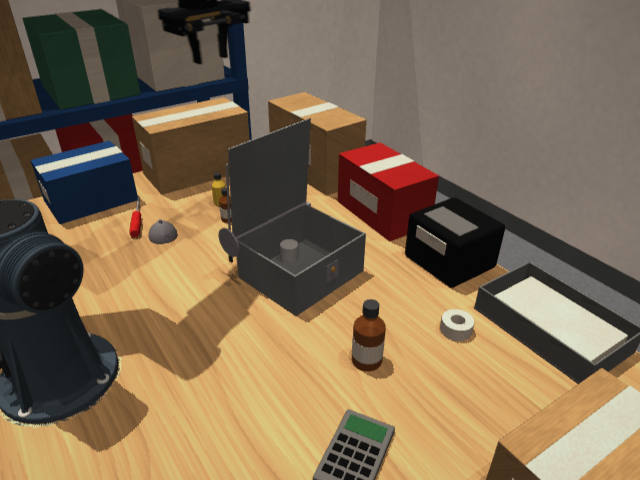

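View pics/t14.png

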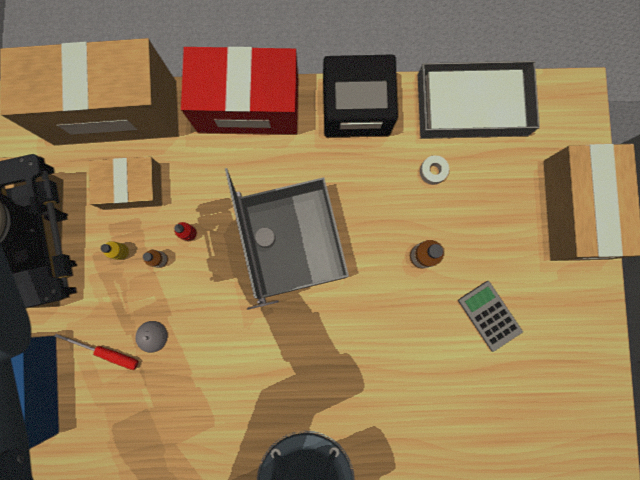

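Call:
{"fn": "play_rows", "kwargs": {
  "rows": [
    [[0.045,-0.001,0.0005,0,0,0,0.065],[0.09,-0.002,0.001,0,0,0,0.065],[0.135,-0.0027,0.0014,0,0,0,0.065],[0.18,-0.0027,0.0014,0,0,0,0.065],[0.225,-0.0027,0.0014,0,0,0,0.065],[0.265,-0.0027,0.0014,0,0,0,0.065],[0.295,-0.0027,0.0014,0,0,0,0.065],[0.295,-0.0027,0.0014,0,0,0,0.065]]
  ]
}}

```text
time_s: 16.1
position: [0.5022, 0.3237, 0.122]
tcp_rot: [[-0.009, -0.201, 0.98], [-0.004, 0.98, 0.201], [-1.0, -0.002, -0.01]]
force: [-1.0, 0.3, -0.3]
opening: 0.75
```

Run:
```python
from h import *
s=st();S=cam("side","s15");T=cam("top","t15")
a=cv2.imread("pics/t15.png")[180:320,40:240];b=cv2.imread("pics/s15.png")[110:250,150:350]
cv2.imwrite("pics/c15.png",cv2.hconcat([cv2.resize(a,None,fx=2,fy=2),cv2.resize(b,None,fx=2,fy=2)]))
for z in(.06,.033): print(row([.504,.328,z],rot(90),s))
print(onz(T,(324,180),.105),onz(T,(347,277),.105),onz(T,(265,237),.04))
```

```text
t 16.1 p [0.5022 0.3237 0.122 ] F [-0.962   0.3498 -0.293 ] q [22.1 35.7 90.8 -0.  54.1 10.5] op 0.75
[ 0.062   0.004   0.0032 -0.0341 -0.5696  0.124 ]
[ 0.089   0.004   0.0035 -0.0341 -0.5696  0.124 ]
[ 0.6591 -0.0549  0.105 ] [ 0.4494 -0.0983  0.105 ] [0.5463 0.0804 0.04  ]
```

View pics/c15.png

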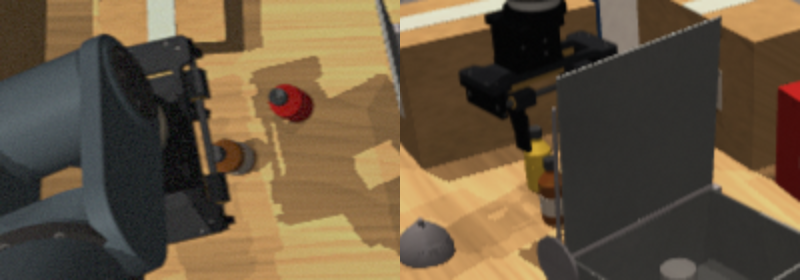

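Run:
```python
from h import *
s=st()
for z in(.06,.033): print(row([.504,.3275,z],rot(90),s))
```

```text
t 16.2 p [0.5058 0.3255 0.1266] F [-0.5686  0.3393  0.7925] q [22.1 35.4 90.5 -0.  54.2 10.6] op 0.742
[ 0.0666  0.0024 -0.0014 -0.0251  0.0067  0.0091]
[ 0.0936  0.0024 -0.0014 -0.0251  0.0067  0.0091]
```

Call:
{"fn": "play_rows", "kwargs": {
  "rows": [
    [[0.02,0.001,-0.001,0,0,0,0.065],[0.04,0.001,-0.001,0,0,0,0.065],[0.06,0.001,-0.001,0,0,0,0.065],[0.078,0.001,-0.001,0,0,0,0.065],[0.09,0.001,-0.001,0,0,0,0.065],[0.093,0.001,-0.001,0,0,0,0.065],[0.093,0.001,-0.001,0,0,0,0.065]]
  ]
}}

```text
time_s: 16.9
position: [0.5052, 0.3269, 0.0342]
tcp_rot: [[0.002, -0.201, 0.98], [0.001, 0.98, 0.201], [-1.0, 0.0, 0.002]]
force: [0.6, -0.2, 1.0]
opening: 0.744
```

Run:
```python
from h import *
S=cam("side","s16");T=cam("top","t16");s=st()
a=cv2.imread("pics/t16.png")[180:320,40:240];b=cv2.imread("pics/s16.png")[110:250,150:350]
cv2.imwrite("pics/c16.png",cv2.hconcat([cv2.resize(a,None,fx=2,fy=2),cv2.resize(b,None,fx=2,fy=2)]))
print(row([.504,.3275,.033],rot(90),s))
```

```text
t 17.0 p [0.5054 0.327  0.0345] F [-0.9649 -0.3824 -0.9277] q [22.3 43.3 93.1 -0.  43.4 10.7] op 0.749
[ 0.0015  0.0007 -0.0012  0.0015  0.1661 -0.0236]
```

View pics/c16.png

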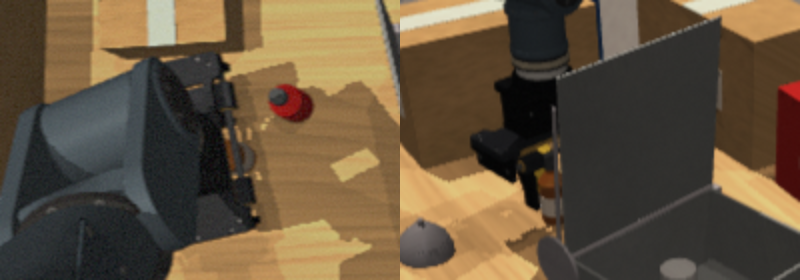

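Call:
{"fn": "play_rows", "kwargs": {
  "rows": [
    [[0.001,0.0005,-0.001,0,0,0,0.05],[0.001,0.0005,-0.001,0,0,0,0.03],[0.001,0.0005,-0.001,0,0,0,0.02],[0.001,0.0005,-0.001,0,0,0,0.02],[0.001,0.0005,-0.001,0,0,0,0.02],[0.001,0.0005,-0.001,0,0,0,0.02],[0.001,0.0005,-0.001,0,0,0,0.02]]
  ]
}}

```text
time_s: 17.7
position: [0.5035, 0.327, 0.0323]
tcp_rot: [[0.001, -0.201, 0.98], [0.0, 0.98, 0.201], [-1.0, 0.0, 0.001]]
force: [0.0, 0.9, 0.0]
opening: 0.425
```

Run:
```python
from h import *
s=st();print(row([.505,.327,.08],rot(90),s),row([.505,.327,.42],rot(90),s))
```

```text
t 17.7 p [0.5035 0.327  0.0323] F [0.0465 0.8673 0.0346] q [22.4 43.4 93.3 -0.  43.2 10.8] op 0.425
[-0.0477 -0.0003  0.0015 -0.0018  0.0555 -0.0033] [-0.3877 -0.0003  0.0018 -0.0018  0.0555 -0.0033]
```

Call:
{"fn": "play_rows", "kwargs": {
  "rows": [
    [[-0.015,0,0.001,0,0,0,0.02],[-0.045,0,0.001,0,0,0,0.02],[-0.09,0,0.001,0,0,0,0.02],[-0.135,0,0.001,0,0,0,0.02],[-0.18,0,0.001,0,0,0,0.02],[-0.225,0,0.001,0,0,0,0.02],[-0.27,0,0.001,0,0,0,0.02],[-0.31,0,0.001,0,0,0,0.02],[-0.35,0,0.001,0,0,0,0.02],[-0.388,0,0.001,0,0,0,0.02],[-0.388,0,0.001,0,0,0,0.02]]
  ]
}}

```text
time_s: 18.8
position: [0.506, 0.328, 0.4265]
tcp_rot: [[0.012, -0.201, 0.979], [0.005, 0.98, 0.201], [-1.0, 0.002, 0.012]]
force: [1.2, 0.1, -1.8]
opening: 0.427
```

Run:
```python
from h import *
s=st();cam("side","s17")
p=H0-.143*BX;print(p,row([p[0],p[1],.42],rot(90),s))
```

```text
t 18.8 p [0.506  0.328  0.4265] F [ 1.1697  0.0876 -1.7664] q [22.3 19.1 68.5  0.  91.7 10.7] op 0.427
[ 0.5474 -0.0294  0.105 ] [ 0.0052 -0.3584 -0.0315  0.0061  0.7033 -0.1341]
```

View pics/s17.png

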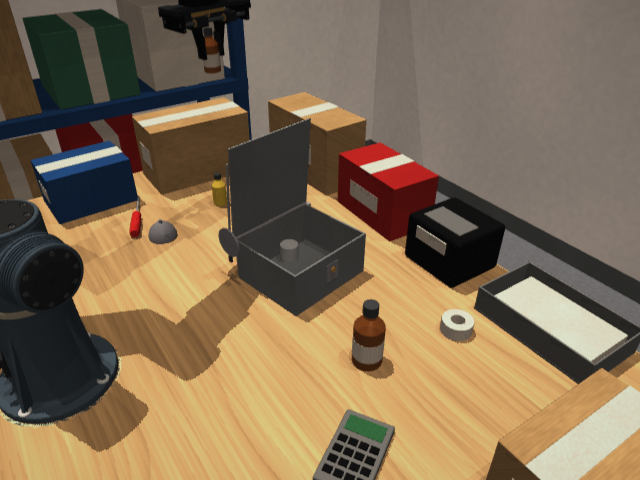

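Bottle (210,50) is held upright and the lid stands open. I'll carry it over to the box.

Call:
{"fn": "play_rows", "kwargs": {
  "rows": [
    [[0,-0.03,-0.003,0,0,0,0.02],[0.003,-0.07,-0.007,0,0,0,0.02],[0.004,-0.11,-0.01,0,0,0,0.02],[0.004,-0.15,-0.013,0,0,0,0.02],[0.004,-0.19,-0.017,0,0,0,0.02],[0.004,-0.23,-0.02,0,0,0,0.02],[0.004,-0.27,-0.024,0,0,0,0.02],[0.004,-0.31,-0.027,0,0,0,0.02],[0.004,-0.34,-0.03,0,0,0,0.02],[0.004,-0.358,-0.0315,0,0.7,-0.1,0.02],[0.004,-0.358,-0.0315,0,0.7,-0.1,0.02],[0.004,-0.358,-0.0315,0,0.7,-0.1,0.02]]
  ]
}}

```text
time_s: 20.05
position: [0.5448, -0.029, 0.415]
tcp_rot: [[-0.014, -0.201, 0.979], [-0.002, 0.98, 0.201], [-1.0, 0.001, -0.014]]
force: [0.5, -0.3, -1.7]
opening: 0.429
```

Run:
```python
from h import *
cam("side","s18");cam("top","t18");s=st()
p=H0-.143*BX
for z in(.42,.2,.06,.0363):print(row([p[0],p[1],z],rot(90),s))
a=cv2.imread("pics/t18.png");b=cv2.imread("pics/s18.png")
cv2.imwrite("pics/c18.png",cv2.hconcat([cv2.resize(a[100:340,180:420],(400,400)),cv2.resize(b[60:360,120:420],(400,400))]))
```

```text
t 20.15 p [ 0.5449 -0.0284  0.4157] F [-0.6956  0.8189 -1.8425] q [-14.5  14.6  76.5  -0.3  89.5 -26.2] op 0.425
[-0.0043 -0.0015  0.0022  0.097  -0.7254  0.0237]
[ 0.2157 -0.0014  0.005   0.097  -0.7254  0.0237]
[ 0.3557 -0.0014  0.0068  0.097  -0.7254  0.0237]
[ 0.3794 -0.0014  0.0071  0.097  -0.7254  0.0237]
```

View pics/c18.png

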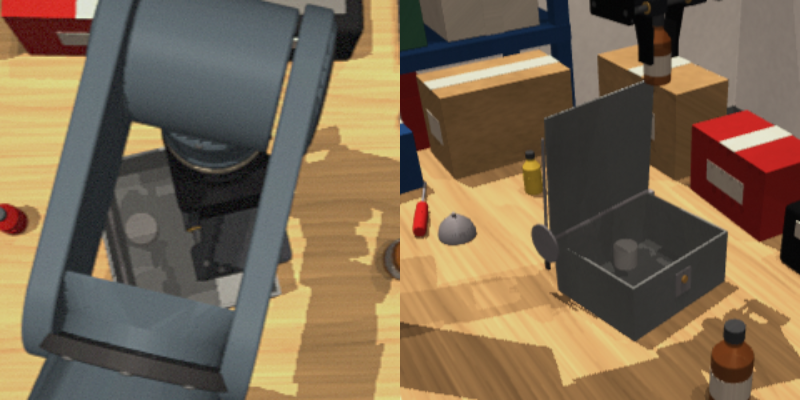

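View pics/s16.png

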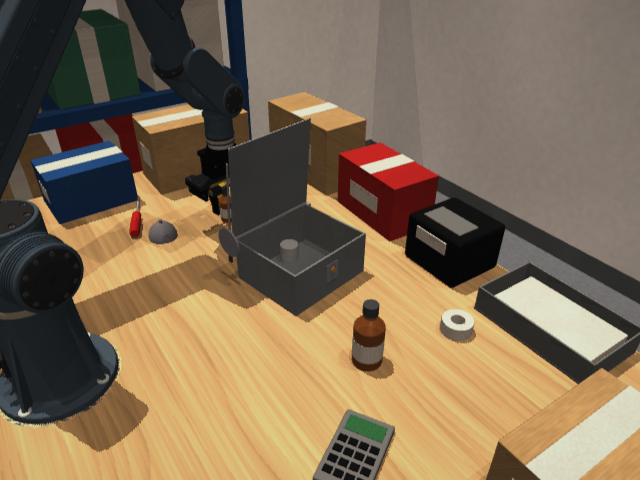

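View pics/t16.png

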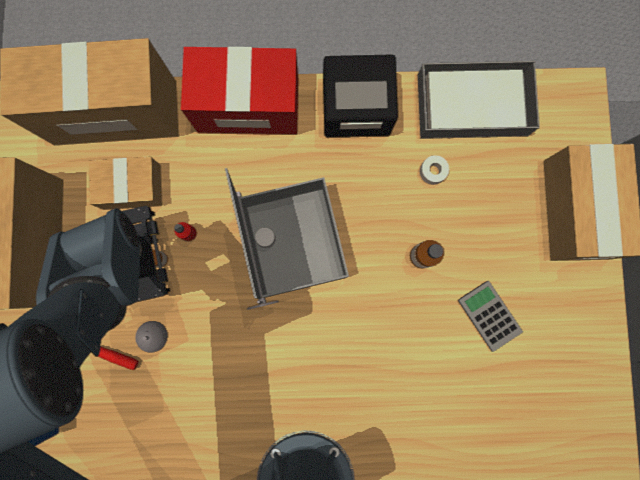

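View pics/s18.png

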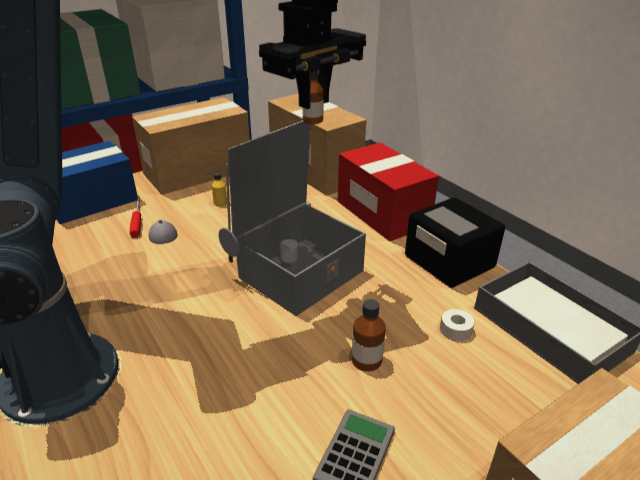

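Run:
```python
from h import *
S=capture("side");T=capture("top")
for tp in((122,235),(135,232),(128,240)):
    print(tri([ray(S,(233,98)),ray(T,tp)]))
# project tool axis for reference
for z in(.2,.25,.3,.35,.4): print(z,proj(S,[[.505,.327,z]]),proj(T,[[.505,.327,z]]))
# side ray at points: plane through tool axis offset w perpendicular to j1 dir
j=np.radians(22.3);n=np.array([np.sin(j),-np.cos(j),0])
for sp in((233,98),(243,100),(207,100)):
  o,d=ray(S,sp)
  for w in(.05,.06,.07,.08,.09):
    X=o+d*((np.array([.505,.327,0])+n*w-o)@n)/(d@n);print(sp,w,X, (X-[.505,.327,0])@[np.cos(j),np.sin(j),0],proj(T,[X]))
```

```text
(array([0.5234, 0.2825, 0.3404]), [np.float64(0.005106008456127194), np.float64(0.00510600845612708)])
(array([0.5211, 0.2618, 0.3466]), [np.float64(0.0014742444565351816), np.float64(0.001474244456535182)])
(array([0.5157, 0.2698, 0.3455]), [np.float64(0.006756757413752208), np.float64(0.006756757413752321)])
0.2 [[221.2836 149.835 ]] [[128.7995 251.4671]]
0.25 [[219.2043 130.81  ]] [[118.3471 249.0604]]
0.3 [[217.0304 110.9185]] [[106.6562 246.3686]]
0.35 [[214.7551  90.0998]] [[ 93.4929 243.3378]]
0.4 [[212.3712  68.2877]] [[ 78.5603 239.8996]]
(233, 98) 0.05 [0.5292 0.2829 0.3391] 0.005615640246265414 [[123.5725 228.838 ]]
(233, 98) 0.06 [0.5231 0.2696 0.3441] -0.005098210881813767 [[130.4638 231.9498]]
(233, 98) 0.07 [0.5169 0.2562 0.349 ] -0.015812062009892953 [[137.4508 235.105 ]]
(233, 98) 0.08 [0.5108 0.2429 0.3539] -0.026525913137972427 [[144.5355 238.3042]]
(233, 98) 0.09 [0.5047 0.2296 0.3589] -0.03723976426605179 [[151.7201 241.5485]]
(243, 100) 0.05 [0.5603 0.2956 0.3247] 0.03923532539990672 [[119.6382 211.8529]]
(243, 100) 0.06 [0.5538 0.2822 0.3298] 0.028111431952469883 [[126.4052 214.9888]]
(243, 100) 0.07 [0.5473 0.2687 0.335 ] 0.016987538505032568 [[133.2678 218.169 ]]
(243, 100) 0.08 [0.5408 0.2552 0.3401] 0.005863645057595171 [[140.228  221.3944]]
(243, 100) 0.09 [0.5343 0.2417 0.3452] -0.00526024838984204 [[147.2878 224.6661]]
(207, 100) 0.05 [0.4528 0.2515 0.3582] -0.07696517160892906 [[137.7739 274.279 ]]
(207, 100) 0.06 [0.4476 0.2386 0.363 ] -0.08667182628431035 [[144.8199 277.2435]]
(207, 100) 0.07 [0.4424 0.2257 0.3677] -0.09637848095969177 [[151.9612 280.2482]]
(207, 100) 0.08 [0.4372 0.2127 0.3724] -0.10608513563507338 [[159.1996 283.2937]]
(207, 100) 0.09 [0.432  0.1998 0.3771] -0.11579179031045489 [[166.5372 286.3809]]
```

Call:
{"fn": "play_rows", "kwargs": {
  "rows": [
    [[0.04,-0.0015,0.0025,0,-0.7,0,0.02],[0.08,-0.0015,0.003,0,-0.7,0,0.02],[0.12,-0.0015,0.004,0,-0.7,0,0.02],[0.16,-0.0015,0.0045,0,-0.7,0,0.02],[0.195,-0.0015,0.005,0,-0.7,0,0.02],[0.225,-0.0015,0.005,0,-0.7,0,0.02],[0.25,-0.0015,0.0055,0,-0.7,0,0.02],[0.265,-0.0015,0.0055,0,-0.7,0,0.02],[0.265,-0.0015,0.0055,0,-0.7,0,0.02],[0.265,-0.0015,0.0055,0,-0.7,0,0.02]]
  ]
}}

```text
time_s: 21.25
position: [0.5485, -0.0307, 0.1516]
tcp_rot: [[0.001, -0.202, 0.979], [-0.002, 0.979, 0.202], [-1.0, -0.002, 0.001]]
force: [0.8, -0.1, -0.7]
opening: 0.428
```

Run:
```python
from h import *
cam("side","s19");cam("top","t19");s=st()
p=H0-.143*BX
for z in(.1,.06,.045,.0363):print(row([p[0],p[1],z],rot(90),s))
a=cv2.imread("pics/t19.png");b=cv2.imread("pics/s19.png")
cv2.imwrite("pics/c19.png",cv2.hconcat([cv2.resize(a[100:340,180:420],(400,400)),cv2.resize(b[100:340,180:420],(400,400))]))
```

```text
t 21.35 p [ 0.5491 -0.0312  0.1525] F [-0.0167  0.9851 -1.3856] q [-14.9  29.8  97.   -0.1  52.9 -26.4] op 0.429
[ 0.0525  0.0023 -0.0015  0.036   0.1771  0.1696]
[ 0.0925  0.0024 -0.0016  0.036   0.1771  0.1696]
[ 0.1075  0.0024 -0.0017  0.036   0.1771  0.1696]
[ 0.1162  0.0025 -0.0017  0.036   0.1771  0.1696]
```

View pics/c19.png

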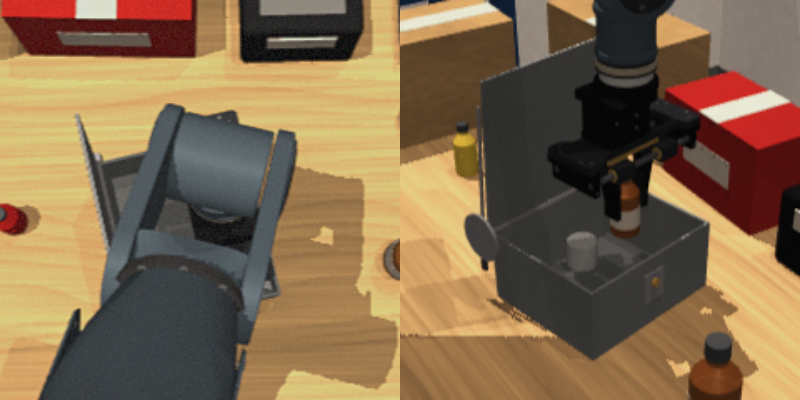

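Call:
{"fn": "play_rows", "kwargs": {
  "rows": [
    [[0.02,0.001,-0.001,0,0.2,0.2,0.02],[0.045,0.002,-0.0015,0,0.2,0.2,0.02],[0.07,0.0024,-0.0016,0,0.2,0.2,0.02],[0.09,0.0024,-0.0016,0,0.2,0.2,0.02],[0.1,0.0024,-0.0016,0,0.2,0.2,0.02],[0.1,0.0024,-0.0016,0,0.2,0.2,0.02],[0.1,0.0024,-0.0016,0,0.2,0.2,0.02]]
  ]
}}

```text
time_s: 22.05
position: [0.547, -0.0297, 0.0522]
tcp_rot: [[-0.001, -0.201, 0.98], [0.001, 0.98, 0.201], [-1.0, 0.001, -0.001]]
force: [-0.2, 0.3, -0.3]
opening: 0.426
```

Run:
```python
from h import *
cam("side","s20");cam("top","t20");s=st()
p=H0-.143*BX
for z in(.042,.038,.0363):print(row([p[0],p[1],z],rot(90),s))
a=cv2.imread("pics/t20.png");b=cv2.imread("pics/s20.png")
cv2.imwrite("pics/c20.png",cv2.hconcat([cv2.resize(a[100:340,180:420],(400,400)),cv2.resize(b[100:340,180:420],(400,400))]))
```

```text
t 22.15 p [ 0.5472 -0.0297  0.0525] F [ 0.4411  0.2201 -1.4142] q [-14.8  39.1 100.7   0.   40.3 -26.4] op 0.428
[ 0.0105  0.0003  0.0003  0.0009 -0.0227 -0.0275]
[ 0.0145  0.0003  0.0003  0.0009 -0.0227 -0.0275]
[ 0.0162  0.0003  0.0003  0.0009 -0.0227 -0.0275]
```

View pics/c20.png

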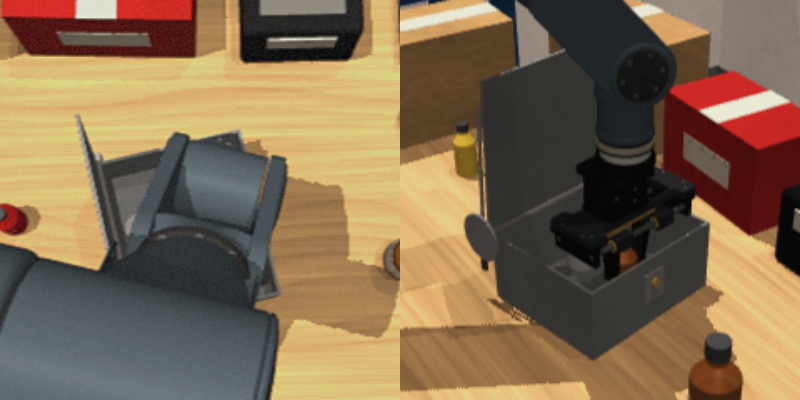

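Call:
{"fn": "play_rows", "kwargs": {
  "rows": [
    [[0.005,0,0,0,0,0,0.02],[0.01,0,0,0,0,0,0.02],[0.013,0,0,0,0,0,0.02],[0.0145,0,0,0,0,0,0.02],[0.0152,0,0,0,0,0,0.02],[0.0152,0,0,0,0,0,0.02]]
  ]
}}

```text
time_s: 22.75
position: [0.5457, -0.0294, 0.0363]
tcp_rot: [[-0.004, -0.201, 0.98], [0.001, 0.98, 0.201], [-1.0, 0.002, -0.003]]
force: [-1.0, 0.6, 3.1]
opening: 0.428
```

Run:
```python
from h import *
s=st();capture("side");st();capture("side");s=st()
p=H0-.143*BX
for z in(.0363,.036):print(row([p[0],p[1],z],rot(90),s))
```

```text
t 22.75 p [ 0.5457 -0.0294  0.0363] F [-1.0029  0.5781  3.0508] q [-14.8  40.7 101.    0.   38.5 -26.4] op 0.428
t 22.8 p [ 0.5457 -0.0294  0.0363] F [-0.8768  0.3324  2.5575] q [-14.8  40.7 101.1   0.   38.5 -26.4] op 0.426
t 22.85 p [ 0.5457 -0.0294  0.0362] F [-1.8627 -0.4694  2.7277] q [-14.8  40.7 101.1   0.   38.5 -26.4] op 0.428
[-0.0001 -0.0003  0.0016  0.0015 -0.198  -0.1118]
[ 0.0002 -0.0003  0.0016  0.0015 -0.198  -0.1118]
```

Call:
{"fn": "play_rows", "kwargs": {
  "rows": [
    [[0,0,0,0,0,0,0.04],[0,0,0,0,0,0,0.046],[0,0,0,0,0,0,0.055],[0,0,0,0,0,0,0.055],[0,0,0,0,0,0,0.055]]
  ]
}}

```text
time_s: 23.35
position: [0.5461, -0.0295, 0.0359]
tcp_rot: [[-0.003, -0.201, 0.98], [0.001, 0.98, 0.201], [-1.0, 0.002, -0.003]]
force: [-0.3, 0.6, -0.4]
opening: 0.621
```

Run:
```python
from h import *
s=st();p=H0-.143*BX
for z in(.15,.3,.42):print(row([p[0],p[1],z],rot(90),s))
```

```text
t 23.35 p [ 0.5461 -0.0295  0.0359] F [-0.3348  0.615  -0.3594] q [-14.8  40.7 101.    0.   38.4 -26.4] op 0.621
[-0.1141  0.      0.001  -0.0021 -0.1647 -0.096 ]
[-0.2641  0.0003  0.0005 -0.0021 -0.1647 -0.096 ]
[-0.3841  0.0005  0.0002 -0.0021 -0.1647 -0.096 ]
```

Straight up slowly, then away to the right of the lid.

Call:
{"fn": "play_rows", "kwargs": {
  "rows": [
    [[-0.01,0,0,0,0,0,0.055],[-0.025,0,0,0,0,0,0.055],[-0.045,0,0,0,0,0,0.055],[-0.07,0,0,0,0,0,0.055],[-0.1,0,0,0,0,0,0.055],[-0.14,0,0,0,0,0,0.055],[-0.18,0,0,0,0,0,0.055],[-0.22,-0.02,0,0,0,0,0.055],[-0.26,-0.06,0,0,0,0,0.055],[-0.29,-0.1,0,0,0,0,0.055],[-0.3,-0.15,0,0,0,0,0.055],[-0.3,-0.2,0,0,0,0,0.055]]
  ]
}}

```text
time_s: 24.55
position: [0.5869, -0.2207, 0.3397]
tcp_rot: [[0.003, -0.202, 0.979], [-0.002, 0.979, 0.202], [-1.0, -0.003, 0.002]]
force: [1.2, 0.1, -0.1]
opening: 0.634
```

Call:
{"fn": "play_rows", "kwargs": {
  "rows": [
    [[0,-0.05,-0.02,0,0,0,0.055],[0,-0.1,-0.04,0,0,0,0.055],[0,-0.15,-0.06,0,0,0,0.055],[0,-0.19,-0.08,0,0,0,0.055],[0,-0.19,-0.08,0,0,0,0.055]]
  ]
}}

```text
time_s: 25.05
position: [0.5431, -0.4275, 0.3351]
tcp_rot: [[-0.004, -0.195, 0.981], [-0.002, 0.981, 0.195], [-1.0, -0.001, -0.004]]
force: [-0.8, 0.6, -0.5]
opening: 0.636
```

Run:
```python
from h import *
S=cam("side","s21");T=cam("top","t21");s=st()
p=H0-.143*BX
print("exp bottle top/base px",proj(T,[[*p[:2],.004],[*p[:2],.096]]),proj(S,[[*p[:2],.004],[*p[:2],.096]]))
```

```text
t 25.15 p [ 0.5446 -0.4228  0.3352] F [ 0.4004  0.5441 -0.3844] q [-47.1  30.5  63.3  -0.1  86.4 -58.5] op 0.63
exp bottle top/base px [[313.5337 237.2645]
 [313.3456 232.2619]] [[314.7782 279.827 ]
 [314.7835 246.5141]]
```

View pics/s21.png

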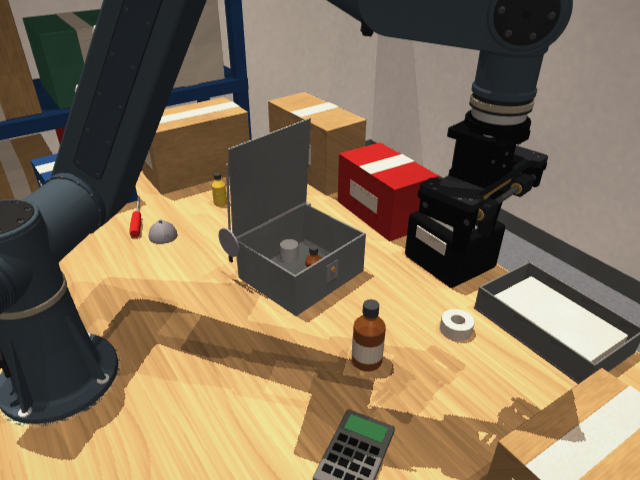

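View pics/t21.png

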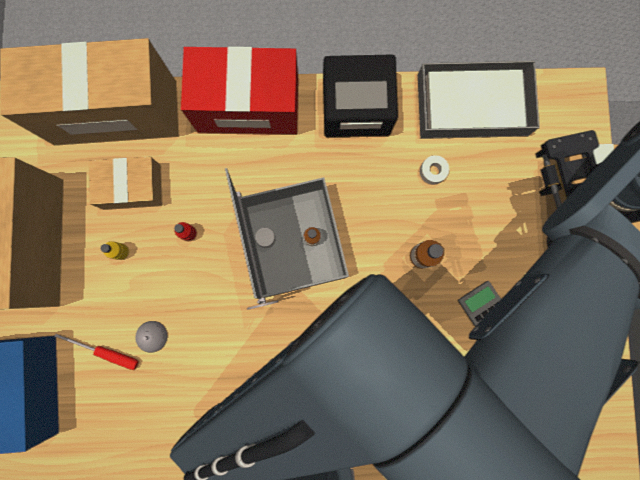

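Call:
{"fn": "play_rows", "kwargs": {
  "rows": [
    [[0,0,0,0,0,0,0.055],[0,0,0,0,0,0,0.055],[0,0,0,0,0,0,0.055],[0,0,0,0,0,0,0.055]]
  ]
}}

```text
time_s: 25.55
position: [0.5464, -0.42, 0.3357]
tcp_rot: [[-0.003, -0.203, 0.979], [0.001, 0.979, 0.203], [-1.0, 0.002, -0.003]]
force: [-0.5, -0.2, 0.1]
opening: 0.634
```

Run:
```python
from h import *
print(hand_in())
```

```text
the job is handed in; nothing more can be done
None
```

The lid of the strongbox stands open by itself and the small amber bottle is upright on the box floor, in the half nearer the lip. The job was handed in at about 25.6 s.

- **Lid:** I lifted it by the lip with closed fingertips. The highest push I read was about 8 N, sampled at the end of each move. With the finger at about 1.40 rad, the lid ran ahead of it to about 1.48 rad. I did not push it against its stop. It stayed there after I backed the finger off.
- **Bottle:** I carried it over the lid and lowered it until the floor took the load; the vertical force rose by about 4 N. Then I opened the fingers and lifted straight up.
- **Last pictures:** Both show the lid still open and the bottle upright within a few pixels of where I expected it. The tin, the red and yellow look-alike bottles, the big bottle, the bell and the label roll look unmoved. The carton and calculator also look in place, though the arm partly hides the calculator in the top view. The gripper was clear of everything.

No check failed. The one weak reading was near the lid's balance point, where the force signal was lost in sensor noise of about 1 N, so I confirmed the snap-over from the camera instead.

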